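Roll-testing centrifuge sleeves on the inclined chute

ROBOT

A 7-joint arm with a two-finger parallel gripper is mounted at the origin on the work surface. World frame = base frame: x ahead of the robot, y to its left, z up, the work surface at z = 0. Lengths are in m, angles in rad, forces in N, time in s.
With the tool pointing down it reaches from about 0.4 to 0.85 m from the base axis. Payload 4.5 kg.
Tool frame: the origin (TCP) lies on the centre line of the jaws, within the pads' length; the fingertips stand 17 mm ahead of it and the grasp point (between the pads) lies 2 mm behind it (r.tip_reach is the distance from the TCP to the fingertips, in m); z points along the fingers, y is the line along which they close (so a half turn about z gives the same grasp; the last joint's range is limited). The gripper opens to 88 mm and grips with 3 to 60 N. Pads are 18 mm wide; open, the fingers measure 123 mm over their backs; the gripper's body (75 mm by 187 mm) begins 45 mm behind the grasp point.
Start: joints at [-1.078, 0.689, -0.195, 1.565, 0.157, 0.902, -0.215], TCP at [0.277, 0.56, 0.256] pointing down, gripper open.
Joint ranges: [-3.01, 3.01], [-0.46, 2.08], [-1.47, 1.51], [0.13, 2.56], [-1, 4.14], [0.04, 2.09], [-2.66, 2.66]. Speed limits (rad/s): [2.57, 2.57, 3.14, 3.14, 3.14, 3.14, 3.14].

INTERFACE

Orientations are given as a unit quaternion [x, y, z, w].
In Python, from plant import r gives the robot as it stands.
- The arm moves only by the tool step_arm, never from a script. Its argument "steps" is a list of rows, each a list of 7 numbers: the shift along the tool's x, y, z in cm, then the turn, a rotation vector about the tool's x, y, z in degrees, then the gripper's target within -1 to 1 (shut at 1, half-way at 0, fully open at -1). A call has 1 to 8 rows; each row shifts and turns the commanded pose from where the row before left it, along the tool's axes as they then stand; what a row does not reach is not made up. A row lasts 1/8 s, in which the tool goes at most 62.5 mm and 10.7 degrees, less where a joint would pass 70% of its speed; a pose out of reach is approached as far as the arm can. A call with a gripper value outside its range is refused whole. The fingers move at their own pace and stop on an object; "force" is the grip in N (left out, the last holds). Time passes only in rows, so rows that do not move let the fingers close. It gives the time, the measured TCP pose, the force, the opening and the grip force at its end, in the units of the state.
- r.get_state(): the state, without advancing time (a new reading comes with each control period).
- r.snapshot(name): name is "side" or "top" or "wrist"; returns a dict with "pixels" (384x512x3 uint8, red, green, blue), "fx", "fy", "cx", "cy" (pixels), "dist_coeffs" ([k1, k2, p1, p2, k3] as OpenCV has them; the pictures are not rectified), "cam_to_world" (4x4, takes a point from camera to world coordinates). Camera axes: x right, y down, z forward; pixel columns grow to the right and rows downward; lengths in m; the calibration is good to about 2 mm. A picture is of the moment at which its call begins. There is no depth.
- r.finish_job(): hands the job in; it is judged then, once.
The state is a dict: "clock": time; "q": joint angles; "qd": joint speeds; "joint_torque": joint torques, N m; "tool_pos": TCP position; "eef_rot": TCP orientation; "contact_force": force on the tool from outside, world axes, zero at the start; "moment": the same for the moment, N m; "opening": opening from 0.0 (shut) to 1.0 (fully open); "finger_force": force on a finger pad.
Only numpy, scipy, OpenCV 4.12 (cv2) and the standard library are available. Lean on these libraries where they do the work, as an engineer would, in place of code of your own. Each camera call takes 0.05 s, during which the arm holds its last target. There are 200 camera calls.

TASK

Draw the red-knobbed bolt of the sloping test chute right back, then try the aluminium centrifuge sleeves in the tray by releasing them on the open upper part of the chute: the true ones must end up in the covered pen at its foot, into which they roll, and the crushed ones, which do not roll, must go in the yellow bin. When no sleeve is left in the tray or on the open chute, slide the bolt fully home into its keeper across the mouth of the pen, and leave the reagent bottle and the jar undisturbed.

Things in the scene. Friction and masses are not known exactly. Their poses are not given: they have to be found in the camera images.
- chute: fixed test chute: green channel between blue walls, 90 mm wide inside, falling 10 degrees along own +x. Origin on the bench under its middle line, z up. Floor height above the bench at own x: 48 mm - 0.176 x. Open part x = -184 to 0 mm, with 18 mm walls and a 14 mm sill at the upper end; then the bolt at x = 5 mm; then the covered pen
- drop (a point): point on the floor of the chute's open part, on its middle line, at the chute's own x = -120 mm; a good place to release a sleeve, lying across the channel (its length along the chute's own y). Axes parallel to the chute's own
- pen (a point): point on the floor of the covered pen, on the middle line, at the chute's own x = 105 mm; axes parallel to the chute's own. The pen runs from x = 14 to 201 mm, is walled, with an end stop and a roof of steel bars 21 mm apart, 46 mm above its floor: sleeves get in only through its mouth. Five sleeves fit in a row
- bolt (a joint): how far the barrel bolt is drawn, in m: 0 = fully home with its tip in the keeper (bar across the mouth of the pen, blocking it), 0.105 = drawn right back to its stop, out of the channel. It slides along the chute's own +y (to the left as seen from the robot) as it is drawn, stays where it is left, and takes about 2 to 4 N to move. It starts nearly home.
- tray: grey tray fixed on the bench, 265 mm (own x) by 245 mm (own y), origin under its middle, floor 6 mm above the bench, walls 22 mm high. Three pairs of 4 mm high black ribs along own y at own x = -82, 0 and 82 mm keep the sleeves from rolling; the sleeves lie between them with their lengths along the tray's own y, in three columns 76 mm apart
- bin: round yellow discard bin fixed on the bench, 100 mm high, 170 mm across its open mouth, narrower at the base; origin at the centre of its underside
- reagent: bystander: amber reagent bottle, 52 mm across, 110 mm high, origin at the centre of its underside
- jar: bystander: white jar with a blue cap, 60 mm across, 70 mm high, origin at the centre of its underside
- bolt_knob (a point): grip point on the bolt's upright post, at the underside of its red top (steel post 14 mm thick below this point, red top 18 mm thick from here to 12 mm above); moves with the bolt. The bolt's round bar lies 38 mm lower and its guide plate 44 mm lower; nothing else is within 30 mm of the post at that height
- sleeve_1: aluminium sleeve in the tray (None if absent), 64 mm long, 60 g, black ends. Origin at its middle, own y along its length. Either true: round, 32 mm diameter, rolls down the chute; or crushed: eight uneven flats, 28 mm across wide flats, 31 mm at most, middle 14 mm above its support (true: 16), stays on the chute where it is put. Which are crushed is not told: try them
- sleeve_2: aluminium sleeve in the tray (None if absent), 64 mm long, 60 g, black ends. Origin at its middle, own y along its length. Either true: round, 32 mm diameter, rolls down the chute; or crushed: eight uneven flats, 28 mm across wide flats, 31 mm at most, middle 14 mm above its support (true: 16), stays on the chute where it is put. Which are crushed is not told: try them
- sleeve_3: aluminium sleeve in the tray (None if absent), 64 mm long, 60 g, black ends. Origin at its middle, own y along its length. Either true: round, 32 mm diameter, rolls down the chute; or crushed: eight uneven flats, 28 mm across wide flats, 31 mm at most, middle 14 mm above its support (true: 16), stays on the chute where it is put. Which are crushed is not told: try them
- sleeve_4: aluminium sleeve in the tray (None if absent), 64 mm long, 60 g, black ends. Origin at its middle, own y along its length. Either true: round, 32 mm diameter, rolls down the chute; or crushed: eight uneven flats, 28 mm across wide flats, 31 mm at most, middle 14 mm above its support (true: 16), stays on the chute where it is put. Which are crushed is not told: try them
- sleeve_5: aluminium sleeve in the tray (None if absent), 64 mm long, 60 g, black ends. Origin at its middle, own y along its length. Either true: round, 32 mm diameter, rolls down the chute; or crushed: eight uneven flats, 28 mm across wide flats, 31 mm at most, middle 14 mm above its support (true: 16), stays on the chute where it is put. Which are crushed is not told: try them
- sleeve_6: aluminium sleeve in the tray (None if absent), 64 mm long, 60 g, black ends. Origin at its middle, own y along its length. Either true: round, 32 mm diameter, rolls down the chute; or crushed: eight uneven flats, 28 mm across wide flats, 31 mm at most, middle 14 mm above its support (true: 16), stays on the chute where it is put. Which are crushed is not told: try them
- sleeve_7: aluminium sleeve in the tray (None if absent), 64 mm long, 60 g, black ends. Origin at its middle, own y along its length. Either true: round, 32 mm diameter, rolls down the chute; or crushed: eight uneven flats, 28 mm across wide flats, 31 mm at most, middle 14 mm above its support (true: 16), stays on the chute where it is put. Which are crushed is not told: try them
- sleeve_8: aluminium sleeve in the tray (None if absent), 64 mm long, 60 g, black ends. Origin at its middle, own y along its length. Either true: round, 32 mm diameter, rolls down the chute; or crushed: eight uneven flats, 28 mm across wide flats, 31 mm at most, middle 14 mm above its support (true: 16), stays on the chute where it is put. Which are crushed is not told: try them
- sleeve_9: aluminium sleeve in the tray (None if absent), 64 mm long, 60 g, black ends. Origin at its middle, own y along its length. Either true: round, 32 mm diameter, rolls down the chute; or crushed: eight uneven flats, 28 mm across wide flats, 31 mm at most, middle 14 mm above its support (true: 16), stays on the chute where it is put. Which are crushed is not told: try them
Not all that is in view belongs to the job. What is shaped like the sleeve_1 but green or purple is not meant. Leave any blue look-alike of the sleeve_4 alone.

How it is judged:
By the outcome, as a careful person would: the job done as asked, in the order asked, and still so for the second after the job is handed in, with the robot touching nothing.
Of sleeve_1, sleeve_2, sleeve_3, sleeve_4, sleeve_5, sleeve_6, sleeve_7, sleeve_8, sleeve_9 only 5 to 7 are there at a start; the rules pass over those that are not, and their reading is None.
At some moment in a run one of sleeve_1, sleeve_3, sleeve_5, sleeve_6, sleeve_9 may be knocked a few centimetres aside while the robot is not near it.
It also fails if it takes over 210 s, if anything falls off the work surface, if the arm or the gripper's body presses on something with over 40 N, if the wrist force passes 120 N, or if a joint passes its speed limit or range.

## Working session

There is one attempt and no reset: what is moved stays moved. The work goes in short steps, Python scripts to look and compute and a tool call to move; the robot and the scene stay as the last step left them, time stands still between calls to the robot, and variables do not carry over. Pictures are saved under pics/ and viewed, at most 14 in all, crops included, and the job is handed in when it is done.

Besides the shell and the picture viewer there is one more tool, called after "Call:" as name(argument=value, ...), one argument or row to a line, values as JSON. step_arm: Moves the arm, as the interface text tells. Its arguments: {"type":"object","properties":{"steps":{"type":"array","items":{"type":"array","items":{"type":"number"}}},"force":{"type":"number"}},"required":["steps"]}

```bash
ls; mkdir -p pics; python3 - <<'E'
from plant import r
import cv2,numpy as np
for n in ["top","side"]:
    s=r.snapshot(n); cv2.imwrite(f"pics/{n}0.png",s["pixels"][...,::-1]); 
    np.savez(f"{n}0.npz",**s)
    print(n,s["fx"],s["fy"],s["cx"],s["cy"],s["dist_coeffs"]); print(np.round(s["cam_to_world"],4))
print(r.get_state())
E
```

```text
pics
top 414.04765261413394 414.04765261413394 254.08337086028308 196.680860360834 [-0.10507027  0.          0.          0.          0.        ]
[[-2.170e-02 -9.940e-01  1.076e-01  4.697e-01]
 [-9.998e-01  2.180e-02 -5.000e-04  3.660e-02]
 [-1.800e-03 -1.076e-01 -9.942e-01  1.180e+00]
 [ 0.000e+00  0.000e+00  0.000e+00  1.000e+00]]
side 442.2039308549441 442.2039308549441 250.69542814191047 195.8772475517822 [-0.172211  0.        0.        0.        0.      ]
[[ 0.708  -0.3918  0.5876 -0.0582]
 [-0.7058 -0.3654  0.6069 -0.6586]
 [-0.0231 -0.8444 -0.5352  0.6877]
 [ 0.      0.      0.      1.    ]]
{'clock': 0.1, 'q': array([-1.0781959 ,  0.68991085, -0.19449958,  1.56618849,  0.15728685,
        0.9024966 , -0.21505305]), 'qd': array([-1.76843020e-03, -4.85015895e-04,  2.60053217e-03, -2.35886796e-03,
        1.44629529e-05, -1.03545939e-03,  2.94228208e-04]), 'joint_torque': array([-3.82270271e-03, -5.28494847e+01, -1.27184104e+00, -1.53837258e+01,
       -5.26465068e-02,  1.98013382e-03,  3.72344800e-05]), 'tool_pos': array([0.2766105 , 0.55988196, 0.25499672]), 'eef_rot': array([ 2.27348163e-01,  9.73813206e-01, -7.97940949e-04, -1.26262341e-04]), 'contact_force': array([-0.26329089, -0.51529698, -0.26650331]), 'moment': array([ 0.03020724, -0.01879043, -0.03335033]), 'finger_force': 0.0, 'opening': 1.0013634639808642}
```

View pics/top0.png

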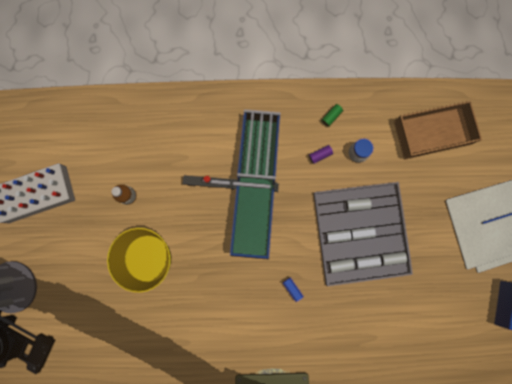

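View pics/side0.png

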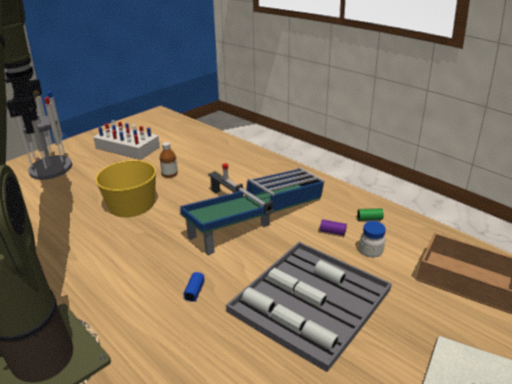

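Top view: chute with pen at (260,145), open part (252,220), red knob (207,180). Bin is at (140,258), bottle (123,193) and jar (361,150). White/aluminium sleeves in the tray are at (358,204), (340,237), (364,233), (342,266), (369,263) and (397,260). The green (333,115), purple (320,154) and blue (292,289) look-alikes stay where they are.

```bash
cat > h.py <<'E'
import cv2,numpy as np
from scipy.spatial.transform import Rotation as R
def ray(s,uv):
    K=np.array([[s["fx"],0,s["cx"]],[0,s["fy"],s["cy"]],[0,0,1.]])
    n=cv2.undistortPoints(np.array(uv,float).reshape(-1,1,2),K,np.array(s["dist_coeffs"])).reshape(-1,2)
    T=s["cam_to_world"]; return T[:3,3],np.c_[n,np.ones(len(n))]@T[:3,:3].T
def onz(s,uv,z):
    o,d=ray(s,uv); return o+d*((z-o[2])/d[:,2])[:,None]
def tri(s1,u1,s2,u2):
    o1,d1=ray(s1,[u1]);o2,d2=ray(s2,[u2]);A=np.c_[d1[0],-d2[0]]
    t=np.linalg.lstsq(A,o2-o1,rcond=None)[0];p,q=o1+t[0]*d1[0],o2+t[1]*d2[0]
    return (p+q)/2,np.linalg.norm(p-q)
def hsv(s): return cv2.cvtColor(np.ascontiguousarray(s["pixels"]),cv2.COLOR_RGB2HSV)
def blobs(m,amin=20):
    n,l,st,c=cv2.connectedComponentsWithStats(m.astype(np.uint8))
    return [(c[i],st[i,4],l==i) for i in range(1,n) if st[i,4]>=amin]
def to_tool(st,d):  # world shift -> tool shift in cm
    return R.from_quat(st["eef_rot"]).inv().apply(d)*100
E
python3 - <<'E'
from h import *
t=dict(np.load("top0.npz"));s=dict(np.load("side0.npz"))
H=hsv(t);h,S,V=[H[...,i].astype(int) for i in range(3)]
def rect(m,z):
    ys,xs=np.nonzero(m);p=onz(t,np.c_[xs,ys],z)[:,:2].astype(np.float32)
    return cv2.minAreaRect(p),p.mean(0)
print("red top",[(b[0],b[1]) for b in blobs(((h<8)|(h>172))&(S>150)&(V>90),4)])
Hs=hsv(s);a,b_,c_=[Hs[...,i].astype(int) for i in range(3)]
print("red side",[(b[0],b[1]) for b in blobs(((a<8)|(a>172))&(b_>150)&(c_>90),4)])
print("white");
for b in blobs((S<40)&(V>140),60):
    if 310<b[0][0]<415 and 180<b[0][1]<290: print(b[0],b[1],rect(b[2],.022))
for b in blobs((h>95)&(h<130)&(S>80),60): print("blue",b[0],b[1],rect(b[2],.08))
for b in blobs((h>60)&(h<95)&(S>70),60): print("green",b[0],b[1],rect(b[2],.064))
for b in blobs((h>22)&(h<32)&(S>190),200): print("yellow",b[0],b[1],rect(b[2],.1))
for b in blobs((S<70)&(V<120)&(V>40),1500): print("grey",b[0],b[1],rect(b[2],.02))
im=cv2.resize(t["pixels"][95:295,170:420,::-1],None,fx=3.2,fy=3,interpolation=cv2.INTER_CUBIC)
im=cv2.resize(t["pixels"][95:290,170:420,::-1],None,fx=3,fy=3,interpolation=cv2.INTER_CUBIC);cv2.imwrite("pics/c1.png",im)
E
```

```text
red top [(array([ 36.9, 174.1]), np.int32(10)), (array([206.5       , 178.47058824]), np.int32(34)), (array([  4.63636364, 185.90909091]), np.int32(11)), (array([ 28.5, 189.5]), np.int32(8)), (array([ 54.36363636, 193.09090909]), np.int32(11)), (array([ 20.8, 205. ]), np.int32(10))]
red side [(array([ 46.77777778, 100.16666667]), np.int32(18)), (array([119.66666667, 123.66666667]), np.int32(9)), (array([106.36363636, 125.45454545]), np.int32(11)), (array([140.8, 127.7]), np.int32(10)), (array([127.42857143, 129.71428571]), np.int32(7)), (array([114.2       , 133.73333333]), np.int32(15)), (array([135.71428571, 138.21428571]), np.int32(14)), (array([225.        , 165.82608696]), np.int32(23))]
white
[359.41666667 203.98611111] 144 (((0.5679255127906799, -0.2624721825122833), (0.01858043484389782, 0.06411176174879074), 4.3117146492004395), array([ 0.5677431 , -0.26111346], dtype=float32))
[363.9625 232.9375] 160 (((0.48588040471076965, -0.2704217731952667), (0.019764095544815063, 0.0646044984459877), 5.496041297912598), array([ 0.48586592, -0.27027553], dtype=float32))
[339.03726708 23
[... 2979 characters left out ...]
2396), (0.1626325249671936, 0.1646442413330078), 44.00419616699219), array([0.42857912, 0.33671895], dtype=float32))
grey [249.54478458 163.10430839] 1764 (((0.6426757574081421, 0.10234270989894867), (0.26815634965896606, 0.4156167507171631), 82.92383575439453), array([0.6924916, 0.0466934], dtype=float32))
grey [362.34953162 231.63305035] 6832 (((0.4864601194858551, -0.2674826979637146), (0.26310187578201294, 0.24707549810409546), 5.685114860534668), array([ 0.4900144 , -0.26687738], dtype=float32))
grey [ 15.49774048 286.80051646] 1549 (((0.3490535616874695, 0.7227555513381958), (0.14376816153526306, 0.10966295748949051), 0.6309270858764648), array([0.3493929 , 0.72858846], dtype=float32))
```

View pics/c1.png

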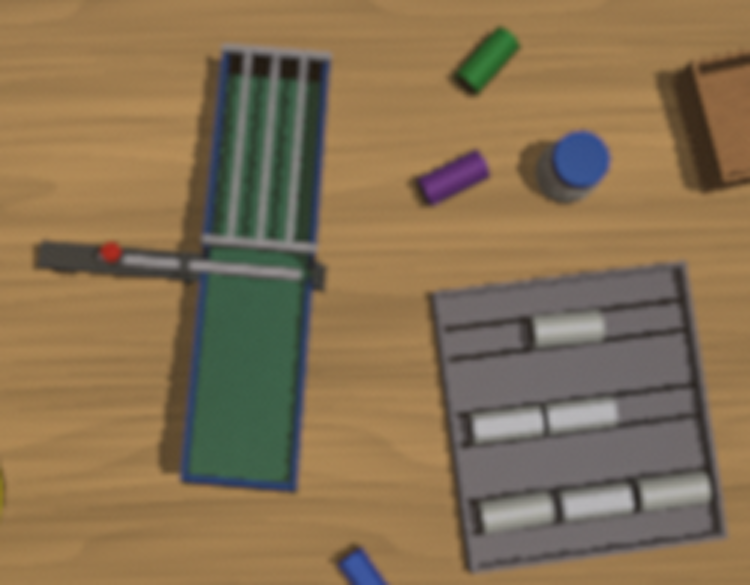

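The enlarged crop confirms it: six silver sleeves between the tray's black ribs (three in the near row, two in the middle, one in the far row). Only these match; the green, purple and blue cylinders are decoys. Next I'll work out the chute frame and knob.

```bash
python3 - <<'E'
from h import *
from plant import r
t=dict(np.load("top0.npz"));s=dict(np.load("side0.npz"))
print("knob",tri(t,[206.5,178.5],s,[225,165.8]))
H=hsv(t);h,S,V=[H[...,i].astype(int) for i in range(3)]
g=[b for b in blobs((h>60)&(h<95)&(S>70),1000)][0][2]
ys,xs=np.nonzero(g)
o,d=ray(t,np.c_[xs,ys])
# iterate: floor plane z=.048-.176*xc
yaw=np.radians(-6.5);O=np.array([.64,.03])
for _ in range(5):
    ux=np.array([np.cos(yaw),np.sin(yaw)])
    # z = .048-.176*((p-O).ux)
    k=(0.048-.176*((o[:2]-O)@ux)-o[2])/(d[:,2]+.176*(d[:,:2]@ux))
    p=(o+d*k[:,None])[:,:2]
    rc=cv2.minAreaRect(p.astype(np.float32));box=cv2.boxPoints(rc)
    # edges: fit midline per row
    rows=np.unique(ys);mid=np.array([p[ys==v].mean(0) for v in rows if (ys==v).sum()>25])
    xl=(p-O)@ux
    f=np.polyfit(mid[:,0],mid[:,1],1);yaw=np.arctan(f[0])
    kn=tri(t,[206.5,178.5],s,[225,165.8])[0][:2]
    # origin: on midline, knob at own x=5mm
    ux=np.array([np.cos(yaw),np.sin(yaw)]);m0=np.array([0.5,np.polyval(f,.5)])
    O=m0+ux*((kn-m0)@ux-.005)
    q=(p-O)@np.c_[ux,[-ux[1],ux[0]]]
    print(np.degrees(yaw),O,rc,"x range",np.percentile(q[:,0],[.5,99.5]),"y",np.percentile(q[:,1],[1,99]),"knob own",(kn-O)@np.c_[ux,[-ux[1],ux[0]]])
E
```

```text
knob (array([0.63689248, 0.1590354 , 0.10922408]), np.float64(0.001853363972550801))
-5.933785501813649 [0.61880289 0.0333556 ] ((0.5269699692726135, 0.04277868941426277), (0.0885460153222084, 0.18039703369140625), 83.69239807128906) x range [-0.18147477 -0.00310316] y [-0.04322113  0.04334353] knob own [0.005      0.12687649]
-5.933777862890042 [0.61880732 0.033398  ] ((0.5271653532981873, 0.04280289635062218), (0.08885085582733154, 0.18101193010807037), 83.6923828125) x range [-0.18158643 -0.00260422] y [-0.04336801  0.0434947 ] knob own [0.005      0.12683386]
-5.933777862859701 [0.61880732 0.033398  ] ((0.5271653532981873, 0.04280289635062218), (0.08885085582733154, 0.18101193010807037), 83.6923828125) x range [-0.18158643 -0.00260422] y [-0.04336801  0.0434947 ] knob own [0.005      0.12683386]
-5.933777862859692 [0.61880732 0.033398  ] ((0.5271653532981873, 0.04280289635062218), (0.08885085582733154, 0.18101193010807037), 83.6923828125) x range [-0.18158643 -0.00260422] y [-0.04336801  0.0434947 ] knob own [0.005      0.12683386]
-5.933777862859692 [0.61880732 0.033398  ] ((0.5271653532981873, 0.04280289635062218), (0.08885085582733154, 0.18101193010807037), 83.6923828125) x range [-0.18158643 -0.00260422] y [-0.04336801  0.0434947 ] knob own [0.005      0.12683386]
```

```bash
cat >> h.py <<'E'
YAW=np.radians(-6.2); CO=np.array([.6188,.0334]); UX=np.array([np.cos(YAW),np.sin(YAW)]); UY=np.array([-UX[1],UX[0]])
def chute(x,y,h): # point h above floor along its normal
    n=np.r_[UX*np.sin(np.radians(10)),np.cos(np.radians(10))]
    return np.r_[CO+UX*x+UY*y,.048-.176*x]+n*h
def ori(yaw,tilt=0): # tool down, tool y at yaw deg; tilt: tool leans so its back goes to +y side
    y=np.radians(yaw);Y=np.array([np.cos(y),np.sin(y),0]);Z=np.array([0,0,-1.]);X=np.cross(Y,Z)
    return R.from_rotvec(X*np.radians(-tilt))*R.from_matrix(np.c_[X,Y,Z])
def plan(way,start=None):
    from plant import r
    st=r.get_state();p,q=np.array(st["tool_pos"]),R.from_quat(st["eef_rot"])
    if start is not None:p,q=start
    for P,Q,g in way:
        P=np.array(P,float);rv=(q.inv()*Q).magnitude()*180/np.pi
        n=max(1,int(np.ceil(np.linalg.norm(P-p)/.058-.02)),int(np.ceil(rv/10.2-.02)));out=[]
        for k in range(n):
            f=1/(n-k);dp=np.round(q.inv().apply((P-p)*f)*100,1);dr=np.round(np.degrees((q.inv()*Q).as_rotvec()*f))
            out.append([float(v)+0. for v in dp]+[int(v) for v in dr]+[g]); p=p+q.apply(dp/100);q=q*R.from_rotvec(np.radians(dr))
        print(n,str(out).replace(" ",""))
    return p,q
E
python3 - <<'E'
from h import *
k=np.array([.637,.159,.102]);Q=ori(83.8)
u=np.r_[UY,0]
print(ori(90).as_matrix())
plan([(k+[0,0,.1],Q,-1),(k+[0,0,-.003],Q,-1),(k+[0,0,-.003],Q,1),(k+u*.115+[0,0,-.003],Q,1)])
E
```

```text
[[-1.000000e+00  6.123234e-17  0.000000e+00]
 [ 6.123234e-17  1.000000e+00  0.000000e+00]
 [ 0.000000e+00  0.000000e+00 -1.000000e+00]]
10 [[-5.0,-2.0,0.5,0,0,-2,-1],[-4.9,-2.2,0.5,0,0,-2,-1],[-4.9,-2.3,0.5,0,0,-2,-1],[-4.8,-2.5,0.5,0,0,-2,-1],[-4.7,-2.7,0.6,0,0,-2,-1],[-4.6,-2.8,0.5,0,0,-2,-1],[-4.5,-3.0,0.6,0,0,-2,-1],[-4.3,-3.2,0.5,0,0,-2,-1],[-4.3,-3.3,0.6,0,0,-2,-1],[-4.1,-3.4,0.5,0,0,-2,-1]]
2 [[0.0,0.0,5.2,0,0,0,-1],[0.0,0.0,5.1,0,0,0,-1]]
1 [[0.0,0.0,0.0,0,0,0,1]]
2 [[0.0,5.8,0.0,0,0,0,1],[0.0,5.7,0.0,0,0,0,1]]
```

Call:
step_arm(
  steps=[
    [-5.0,-2.0,0.5,0,0,-2,-1],
    [-4.9,-2.2,0.5,0,0,-2,-1],
    [-4.9,-2.3,0.5,0,0,-2,-1],
    [-4.8,-2.5,0.5,0,0,-2,-1],
    [-4.7,-2.7,0.6,0,0,-2,-1],
    [-4.6,-2.8,0.5,0,0,-2,-1],
    [-4.5,-3.0,0.6,0,0,-2,-1],
    [-4.3,-3.2,0.5,0,0,-2,-1],
  ],
  force=25,
)

```text
clock: 1.1
tool_pos: [0.5661, 0.2378, 0.2131]
eef_rot: [0.089, 0.996, -0.0, -0.0]
contact_force: [0.4, 0.7, -0.7]
opening: 1.004
finger_force: 0.0
```

Call:
step_arm(
  steps=[
    [-4.3,-3.3,0.6,0,0,-2,-1],
    [-4.1,-3.4,0.5,0,0,-2,-1],
    [0,0,0,0,0,0,-1],
    [0,0,0,0,0,0,-1],
  ],
)

```text
clock: 1.6
tool_pos: [0.6366, 0.1603, 0.2022]
eef_rot: [0.055, 0.998, 0.0, -0.001]
contact_force: [-0.7, 0.9, 0.6]
opening: 1.003
finger_force: 0.0
```

```bash
python3 - <<'E'
from h import *
from plant import r
s=r.snapshot("wrist");cv2.imwrite("pics/w1.png",s["pixels"][...,::-1])
H=hsv(s);h,S,V=[H[...,i].astype(int) for i in range(3)]
for b in blobs(((h<8)|(h>172))&(S>150)&(V>60),30): print(b[0],b[1],onz(s,[b[0]],.112))
k=np.array([.637,.159,.102]);Q=ori(83.8)
print(r.get_state()["tool_pos"])
plan([(k+[0,0,-.003],Q,-1)])
E
```

```text
[256.36070381 205.23167155] 341 [[0.63709216 0.16102746 0.112     ]]
[0.6362649  0.16129081 0.20255409]
2 [[-0.1,-0.1,5.2,0,0,0,-1],[0.0,-0.1,5.2,0,0,0,-1]]
```

View pics/w1.png

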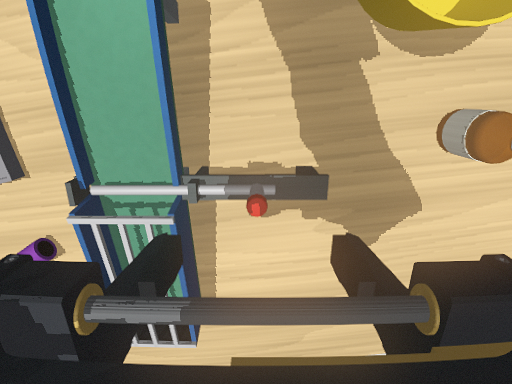

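Wrist view: red knob at (257,205), centred between the jaws. That puts it at (0.637, 0.161), matching the triangulation. Descend, grip and draw.

Call:
step_arm(
  steps=[
    [0,0,5.2,0,0,0,-1],
    [0,0,5.1,0,0,0,-1],
    [0,0,0,0,0,0,1],
    [0,0,0,0,0,0,1],
    [0,0,0,0,0,0,1],
    [0,0,0,0,0,0,1],
    [0,0,0,0,0,0,1],
  ],
)

```text
clock: 2.52
tool_pos: [0.6378, 0.1598, 0.1007]
eef_rot: [0.055, 0.998, 0.0, 0.001]
contact_force: [-0.1, 0.3, -0.2]
opening: 0.457
finger_force: 0.0
```

Call:
step_arm(
  steps=[
    [0,2,0,0,0,0,1],
    [0,2,0,0,0,0,1],
    [0,2,0,0,0,0,1],
    [0,2,0,0,0,0,1],
    [0,0.5,0,0,0,0,1],
  ],
)

```text
clock: 3.15
tool_pos: [0.6469, 0.242, 0.0998]
eef_rot: [0.055, 0.998, -0.003, -0.0]
contact_force: [-1.2, -12.5, 8.7]
opening: 0.168
finger_force: 23.9
```

Call:
step_arm(
  steps=[
    [0,0.5,0,0,0,0,1],
    [0,0,0,0,0,0,1],
  ],
)

```text
clock: 3.4
tool_pos: [0.647, 0.242, 0.0997]
eef_rot: [0.056, 0.998, -0.007, -0.001]
contact_force: [-2.5, -15.2, 9.3]
opening: 0.165
finger_force: 23.9
```

Call:
step_arm(
  steps=[
    [0,0.5,0,0,0,0,1],
    [0,0,0,0,0,0,1],
  ],
)

```text
clock: 3.65
tool_pos: [0.647, 0.2421, 0.0995]
eef_rot: [0.058, 0.998, -0.011, -0.002]
contact_force: [-4.0, -22.7, 14.6]
opening: 0.169
finger_force: 23.7
```

Call:
step_arm(
  steps=[
    [0,0.4,0,0,0,0,1],
    [0,0,0,0,0,0,1],
  ],
)

```text
clock: 3.9
tool_pos: [0.6471, 0.2421, 0.0993]
eef_rot: [0.058, 0.998, -0.014, -0.003]
contact_force: [-7.6, -28.9, 17.9]
opening: 0.173
finger_force: 23.6
```

Call:
step_arm(
  steps=[
    [0,-1.4,0,0,0,0,1],
    [0,0,0,0,0,0,-1],
    [0,0,0,0,0,0,-1],
    [0,0,0,0,0,0,-1],
    [0,0,0,0,0,0,-1],
    [0,0,-5,0,0,0,-1],
    [0,0,-5,0,0,0,-1],
    [0,0,0,0,0,0,-1],
  ],
)

```text
clock: 4.9
tool_pos: [0.649, 0.2463, 0.2046]
eef_rot: [0.055, 0.998, 0.003, 0.004]
contact_force: [-0.1, 0.7, -1.0]
opening: 0.94
finger_force: 0.0
```

```bash
python3 - <<'E'
from h import *
from plant import r
s=r.snapshot("wrist");cv2.imwrite("pics/w2.png",s["pixels"][...,::-1])
H=hsv(s);h,S,V=[H[...,i].astype(int) for i in range(3)]
for b in blobs(((h<8)|(h>172))&(S>150)&(V>60),30): print(b[0],b[1],onz(s,[b[0]],.112))
print(r.get_state()["tool_pos"])
E
```

```text
[249.56797583 200.01510574] 331 [[0.64600993 0.24222893 0.112     ]]
[0.64751921 0.24529147 0.20189565]
```

View pics/w2.png

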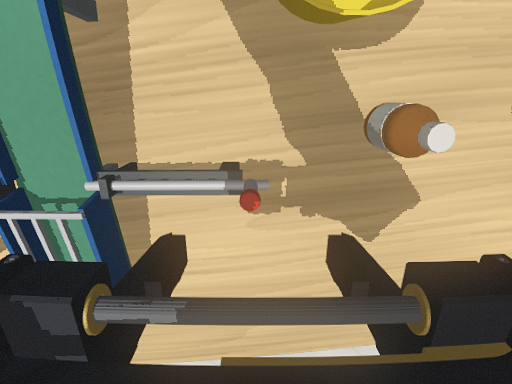

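The bolt tip is at (85,185), by the channel wall and clear of it. The knob at (250,200) is against its stop, so the bolt is fully drawn. Now the first sleeve.

```bash
cat > p.py <<'E'
from h import *
import sys
TY=5.65
QC=ori(-6.2,10)
def chute_leg(g=-.1,x=-.12):
    return [(chute(x,0,.085),QC,1),(chute(x,0,.027),QC,1),(chute(x,0,.027),QC,g),(chute(x,0,.085),QC,g)]
def pick(xy,z=.030): 
    Q=ori(TY); return [(np.r_[xy,.13],Q,-.1),(np.r_[xy,z],Q,-.1),(np.r_[xy,z],Q,1),(np.r_[xy,.15],Q,1)]
E
python3 - <<'E'
from p import *
print(QC.as_matrix().round(2))
plan(pick([.3964,-.2048])+chute_leg())
E
```

```text
[[ 0.11  0.98  0.17]
 [ 0.99 -0.11 -0.02]
 [-0.    0.17 -0.98]]
9 [[2.2,-5.3,0.8,0,0,9,-0.1],[1.4,-5.6,0.8,0,0,9,-0.1],[0.5,-5.7,0.8,0,0,9,-0.1],[-0.4,-5.7,0.8,0,0,9,-0.1],[-1.3,-5.6,0.8,0,0,8,-0.1],[-2.1,-5.3,0.7,0,0,9,-0.1],[-2.9,-5.0,0.8,0,0,8,-0.1],[-3.5,-4.5,0.7,0,0,9,-0.1],[-4.1,-3.9,0.8,0,0,8,-0.1]]
2 [[0.0,0.0,5.0,0,0,0,-0.1],[-0.1,0.0,5.0,0,0,0,-0.1]]
1 [[0.0,0.0,0.0,0,0,0,1]]
3 [[0.0,0.0,-4.0,0,0,0,1],[0.0,0.0,-4.0,0,0,0,1],[0.1,0.0,-4.0,0,0,0,1]]
5 [[4.7,2.8,0.0,-2,0,2,1],[4.8,2.7,0.0,-2,0,2,1],[4.9,2.5,0.2,-2,0,3,1],[5.1,2.3,0.2,-2,-1,2,1],[5.1,2.0,0.2,-2,0,3,1]]
1 [[0.0,-2.0,5.5,0,0,0,1]]
1 [[0.0,0.0,0.0,0,0,0,-0.1]]
1 [[0.0,2.0,-5.5,0,0,0,-0.1]]
```

```bash
sed -i 's/radians(-tilt)/radians(tilt)/' h.py; python3 - <<'E'
from p import *
print(QC.as_matrix().round(2))
plan(pick([.3964,-.2048])+chute_leg())
E
```

```text
[[ 0.11  0.98 -0.17]
 [ 0.99 -0.11  0.02]
 [ 0.   -0.17 -0.98]]
9 [[2.2,-5.3,0.8,0,0,9,-0.1],[1.4,-5.6,0.8,0,0,9,-0.1],[0.5,-5.7,0.8,0,0,9,-0.1],[-0.4,-5.7,0.8,0,0,9,-0.1],[-1.3,-5.6,0.8,0,0,8,-0.1],[-2.1,-5.3,0.7,0,0,9,-0.1],[-2.9,-5.0,0.8,0,0,8,-0.1],[-3.5,-4.5,0.7,0,0,9,-0.1],[-4.1,-3.9,0.8,0,0,8,-0.1]]
2 [[0.0,0.0,5.0,0,0,0,-0.1],[-0.1,0.0,5.0,0,0,0,-0.1]]
1 [[0.0,0.0,0.0,0,0,0,1]]
3 [[0.0,0.0,-4.0,0,0,0,1],[0.0,0.0,-4.0,0,0,0,1],[0.1,0.0,-4.0,0,0,0,1]]
5 [[4.7,2.8,0.0,2,0,2,1],[4.8,2.7,-0.1,2,0,2,1],[4.9,2.5,-0.2,2,0,3,1],[5.1,2.2,-0.4,2,0,2,1],[5.1,2.1,-0.4,2,1,3,1]]
1 [[0.0,0.0,5.8,0,0,0,1]]
1 [[0.0,0.0,0.0,0,0,0,-0.1]]
1 [[0.0,0.0,-5.8,0,0,0,-0.1]]
```

Call:
step_arm(
  steps=[
    [2.2,-5.3,0.8,0,0,9,-0.1],
    [1.4,-5.6,0.8,0,0,9,-0.1],
    [0.5,-5.7,0.8,0,0,9,-0.1],
    [-0.4,-5.7,0.8,0,0,9,-0.1],
    [-1.3,-5.6,0.8,0,0,8,-0.1],
    [-2.1,-5.3,0.7,0,0,9,-0.1],
    [-2.9,-5.0,0.8,0,0,8,-0.1],
    [-3.5,-4.5,0.7,0,0,9,-0.1],
  ],
)

```text
clock: 5.95
tool_pos: [0.4214, -0.1575, 0.1366]
eef_rot: [0.619, 0.785, -0.0, -0.001]
contact_force: [1.1, -0.3, -0.0]
opening: 0.551
finger_force: 0.0
```

Call:
step_arm(
  steps=[
    [-4.1,-3.9,0.8,0,0,8,-0.1],
    [0,0,0,0,0,0,-0.1],
    [0,0,0,0,0,0,-0.1],
  ],
)

```text
clock: 6.32
tool_pos: [0.3949, -0.2048, 0.1291]
eef_rot: [0.671, 0.742, 0.0, -0.001]
contact_force: [-1.0, 0.2, 0.2]
opening: 0.552
finger_force: 0.0
```

```bash
python3 - <<'E'
from p import *
from plant import r
s=r.snapshot("wrist");cv2.imwrite("pics/w3.png",s["pixels"][...,::-1])
print(r.get_state())
H=hsv(s);h,S,V=[H[...,i].astype(int) for i in range(3)]
for b in blobs((S<45)&(V>120),150): print(b[0],b[1],onz(s,[b[0]],.03))
plan(pick([.3964,-.2048])[1:])
E
```

```text
{'clock': 6.375, 'q': array([ 0.39575607,  0.70782683, -0.03532063,  2.20870857,  0.09681548,
        0.22693806,  0.37706871]), 'qd': array([-0.01787815, -0.00616032, -0.00606566, -0.00427815,  0.00130461,
        0.00283217,  0.0001476 ]), 'joint_torque': array([ 1.05084334e+00, -4.24977529e+01,  1.27754733e+00, -4.21292692e+00,
        9.40997525e-04,  7.14734453e-02, -5.05655335e-04]), 'tool_pos': array([ 0.39559035, -0.20416263,  0.12929043]), 'eef_rot': array([ 6.69949887e-01,  7.42406026e-01,  4.68331255e-04, -4.71154720e-04]), 'contact_force': array([-0.2929265 ,  0.10222858, -0.18344267]), 'moment': array([-0.0716734 ,  0.03384045, -0.01581547]), 'finger_force': 0.0, 'opening': 0.5475473673218954}
[409.56448434 205.81855339] 13701 [[ 0.53026485 -0.19466736  0.03      ]]
[285.27677429 214.06386005] 7031 [[ 0.42164834 -0.21331358  0.03      ]]
[229.5537037  233.13209877] 3240 [[ 0.37439596 -0.23670454  0.03      ]]
[207.7752443 206.2247557] 307 [[ 0.35372077 -0.21289051  0.03      ]]
[260.42520174 270.13159528] 1611 [[ 0.40605714 -0.27229423  0.03      ]]
[233.23441397 333.39900249] 401 [[ 0.38612108 -0.35201801  0.03      ]]
[275.78631961 337.2251816 ] 1652 [[ 0.43086576 -0.35266084  0.03      ]]
[325.88343558 334.17791411] 163 [[ 0.48268062 -0.34384589  0.03      ]]
2 [[0.0,0.0,5.0,0,0,0,-0.1],[-0.1,0.1,4.9,0,0,0,-0.1]]
1 [[0.0,0.0,0.0,0,0,0,1]]
3 [[0.0,0.0,-4.0,0,0,0,1],[0.0,0.0,-4.0,0,0,0,1],[0.0,0.0,-4.0,0,0,0,1]]
```

View pics/w3.png

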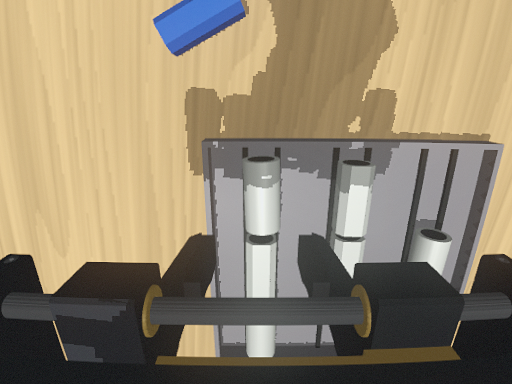

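The wrist view shows sleeve A at (262,195) between the jaws, with the tray wall close to the left finger. I'll narrow the opening before descending.

Call:
step_arm(
  steps=[
    [0,0,3,0,0,0,0.05],
    [0,0.1,0,0,0,0,0.05],
    [0,0,3.5,0,0,0,0.05],
    [0,0,3.4,0,0,0,0.05],
    [0,0,0,0,0,0,1],
    [0,0,0,0,0,0,1],
    [0,0,0,0,0,0,1],
  ],
  force=20,
)

```text
clock: 7.25
tool_pos: [0.4001, -0.2081, 0.0474]
eef_rot: [0.671, 0.742, -0.002, -0.003]
contact_force: [0.4, 0.5, -0.7]
opening: 0.293
finger_force: 17.0
```

Call:
step_arm(
  steps=[
    [0,0,0,0,0,0,1],
    [0,0,-4,0,0,0,1],
    [0,0,-4,0,0,0,1],
    [0,0,-4,0,0,0,1],
  ],
)

```text
clock: 7.75
tool_pos: [0.4004, -0.2083, 0.168]
eef_rot: [0.671, 0.742, -0.002, -0.004]
contact_force: [0.9, -1.0, -0.2]
opening: 0.291
finger_force: 17.0
```

The arm stopped 17 mm short at this inner position, near its reach limit, but it is holding the sleeve by its upper part. I'll carry it gently and release it higher over the floor to match.

```bash
python3 - <<'E'
from p import *
from plant import r
print(r.get_state()["q"].round(3),r.get_state()["opening"])
plan([(chute(-.12,0,.09),QC,1),(chute(-.12,0,.044),QC,1)])
E
```

```text
[ 0.508  0.636 -0.206  2.152  0.325  0.392  0.138] 0.2906078549984448
5 [[4.8,2.8,0.2,2,0,2,1],[4.9,2.6,0.1,2,0,2,1],[5.0,2.5,0.0,2,0,3,1],[5.1,2.2,-0.1,2,0,2,1],[5.2,2.0,-0.1,2,1,3,1]]
1 [[0.0,0.0,4.6,0,0,0,1]]
```

Call:
step_arm(
  steps=[
    [2.4,1.4,0.1,1,0,1,1],
    [2.4,1.4,0.1,1,0,1,1],
    [4.9,2.6,0.1,2,0,2,1],
    [5.0,2.5,0,2,0,3,1],
    [5.1,2.2,-0.1,2,0,2,1],
    [3,1,0,2,1,3,1],
    [2.2,1,-0.1,0,0,0,1],
    [0,0,0,0,0,0,1],
  ],
)

```text
clock: 8.75
tool_pos: [0.5178, 0.046, 0.1559]
eef_rot: [0.741, 0.665, -0.06, -0.068]
contact_force: [-0.4, 0.1, 0.3]
opening: 0.291
finger_force: 17.0
```

```bash
python3 - <<'E'
from p import *
from plant import r
print(r.get_state()["tool_pos"],r.get_state()["opening"],r.get_state()["finger_force"])
plan([(chute(-.12,0,.044),QC,1)])
E
```

```text
[0.51775471 0.04595303 0.15589016] 0.291442051902032 16.98580026626587
1 [[-0.2,-0.3,4.5,0,0,0,1]]
```

Still held. Lower it, open, then lift.

Call:
step_arm(
  steps=[
    [-0.2,-0.3,2.3,0,0,0,1],
    [0,0,2.2,0,0,0,1],
    [0,0,0,0,0,0,1],
    [0,0,0,0,0,0,0.05],
    [0,0,0,0,0,0,0.05],
    [0,0,-4,0,0,0,-0.1],
    [0,0,-3,0,0,0,-0.1],
    [0,0,0,0,0,0,-0.1],
  ],
)

```text
clock: 9.75
tool_pos: [0.5208, 0.0418, 0.1834]
eef_rot: [0.743, 0.664, -0.059, -0.066]
contact_force: [-0.7, 0.1, -0.1]
opening: 0.554
finger_force: 0.0
```

```bash
cat >> p.py <<'E'
def look(name="top",lim=60):
    from plant import r
    s=r.snapshot(name);H=hsv(s);h,S,V=[H[...,i].astype(int) for i in range(3)]
    for b in blobs((S<40)&(V>140),lim):
        P=onz(s,[b[0]],.03)[0][:2]
        d=P-CO; cx,cy=d@UX,d@UY; z=None
        if -.19<cx<.22 and abs(cy)<.06: # on chute: iterate height of axis
            for _ in range(4):
                P=onz(s,[b[0]],.048-.176*cx+.018)[0][:2]; d=P-CO; cx,cy=d@UX,d@UY
            print("CHUTE",b[0].round(),b[1],"own",round(cx,3),round(cy,3),"world",P.round(3))
        elif .34<P[0]<.65 and -.42<P[1]<-.1:
            ys,xs=np.nonzero(b[2]);rc=cv2.minAreaRect(onz(s,np.c_[xs,ys],.022)[:,:2].astype(np.float32))
            print("TRAY",b[0].round(),b[1],np.round(rc[0],4),np.round(rc[1],3),round(rc[2],1))
    return s
E
python3 - <<'E'
from p import *
s=look();cv2.imwrite("pics/t2.png",cv2.resize(s["pixels"][95:290,170:420,::-1],None,fx=3,fy=3))
from plant import r
print(r.get_state()["tool_pos"])
E
```

```text
TRAY [359. 204.] 197 [ 0.5678 -0.2617] [0.024 0.067] 3.4
TRAY [364. 233.] 194 [ 0.4859 -0.2713] [0.023 0.067] 4.7
TRAY [339. 236.] 188 [ 0.4788 -0.1992] [0.023 0.064] 5.5
TRAY [395. 259.] 191 [ 0.4115 -0.3555] [0.024 0.065] 5.4
TRAY [369. 262.] 194 [ 0.4041 -0.281 ] [0.023 0.065] 5.2
[0.51947709 0.04168937 0.18202702]
```

View pics/t2.png

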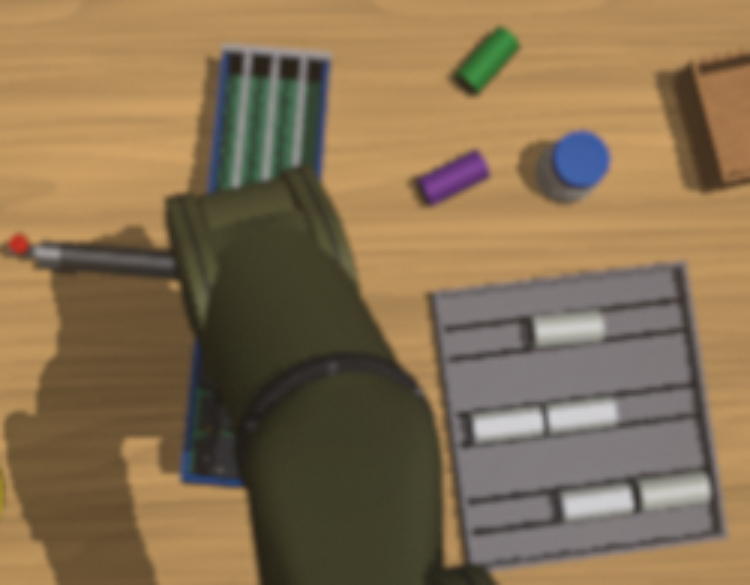

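The arm hides the chute and no silver shows in the visible far half of the pen. I'll move to hover over the next tray sleeve and look again.

```bash
python3 - <<'E'
from p import *
plan(pick([.4045,-.2805]))
E
```

```text
6 [[-5.5,-1.1,1.1,-2,0,-2,-0.1],[-5.5,-1.4,1.0,-2,0,-2,-0.1],[-5.5,-1.6,1.0,-2,0,-2,-0.1],[-5.4,-1.8,0.9,-1,0,-2,-0.1],[-5.3,-2.0,0.9,-2,0,-2,-0.1],[-5.3,-2.2,0.9,-1,-1,-2,-0.1]]
2 [[0.0,0.0,5.0,0,0,0,-0.1],[0.0,0.0,5.0,0,0,0,-0.1]]
1 [[0.0,0.0,0.0,0,0,0,1]]
3 [[0.0,0.0,-4.0,0,0,0,1],[0.0,0.0,-4.0,0,0,0,1],[0.0,-0.1,-4.0,0,0,0,1]]
```

Call:
step_arm(
  steps=[
    [-5.5,-1.1,1.1,-2,0,-2,0.05],
    [-5.5,-1.4,1.0,-2,0,-2,0.05],
    [-5.5,-1.6,1.0,-2,0,-2,0.05],
    [-5.4,-1.8,0.9,-1,0,-2,0.05],
    [-5.3,-2.0,0.9,-2,0,-2,0.05],
    [-5.3,-2.2,0.9,-1,-1,-2,0.05],
    [0,0,0,0,0,0,0.05],
    [0,0,0,0,0,0,0.05],
  ],
)

```text
clock: 10.8
tool_pos: [0.4041, -0.2796, 0.1286]
eef_rot: [0.672, 0.741, -0.002, -0.003]
contact_force: [0.6, 0.5, 0.1]
opening: 0.479
finger_force: 0.0
```

```bash
python3 - <<'E'
from p import *
from plant import r
s=look();cv2.imwrite("pics/t3.png",cv2.resize(s["pixels"][95:290,170:420,::-1],None,fx=3,fy=3))
print(r.get_state()["tool_pos"])
plan(pick([.4045,-.2805])[:2])
E
```

```text
TRAY [360. 204.] 175 [ 0.5678 -0.2625] [0.022 0.065] 3.4
TRAY [364. 233.] 66 [ 0.4871 -0.2719] [0.026 0.02 ] 88.4
TRAY [370. 262.] 87 [ 0.404  -0.2839] [0.021 0.034] 6.2
[ 0.40480738 -0.27893444  0.12888498]
1 [[-0.2,0.0,-0.1,0,0,0,-0.1]]
2 [[0.0,0.0,5.0,0,0,0,-0.1],[0.0,0.0,5.0,0,0,0,-0.1]]
```

View pics/t3.png

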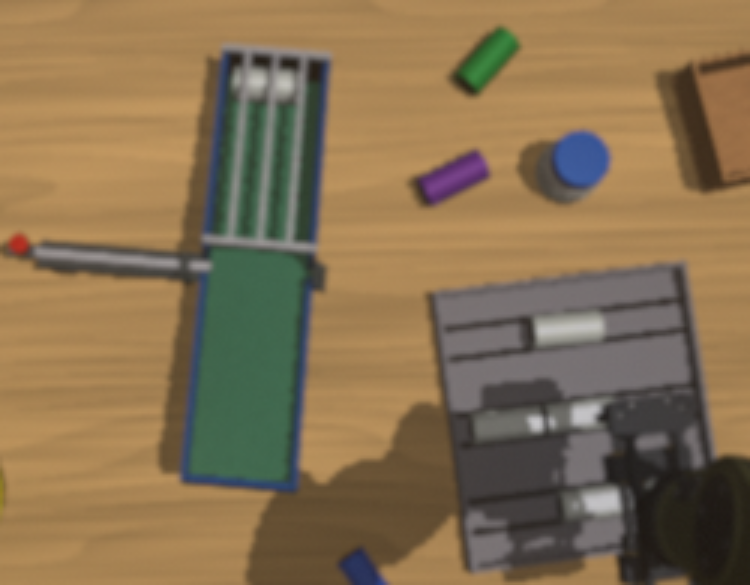

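Sleeve A rolled to the pen's foot at crop (265,83), so it is true. Now the second sleeve.

Call:
step_arm(
  steps=[
    [0,0,3.3,0,0,0,0.05],
    [0,0,3.3,0,0,0,0.05],
    [0,0,3.3,0,0,0,0.05],
    [0,0,0,0,0,0,0.05],
    [0,0,0,0,0,0,1],
    [0,0,0,0,0,0,1],
    [0,0,0,0,0,0,1],
  ],
)

```text
clock: 11.72
tool_pos: [0.406, -0.2806, 0.0315]
eef_rot: [0.671, 0.741, -0.001, 0.0]
contact_force: [3.2, 1.7, 4.3]
opening: 0.32
finger_force: 20.0
```

Call:
step_arm(
  steps=[
    [0,0,0,0,0,0,1],
    [0,0,-4,0,0,0,1],
    [0,0,-4,0,0,0,1],
    [0,0,-4,0,0,0,1],
  ],
)

```text
clock: 12.22
tool_pos: [0.4027, -0.2809, 0.1515]
eef_rot: [0.672, 0.74, -0.003, -0.003]
contact_force: [0.6, 0.3, -1.1]
opening: 0.315
finger_force: 20.0
```

```bash
python3 - <<'E'
from p import *
plan(chute_leg())
E
```

```text
6 [[5.2,2.4,0.0,2,0,2,1],[5.3,2.2,-0.1,2,0,2,1],[5.4,2.0,-0.2,1,0,2,1],[5.4,1.8,-0.2,2,0,2,1],[5.5,1.6,-0.3,1,1,2,1],[5.6,1.3,-0.3,2,0,2,1]]
1 [[0.0,0.1,5.8,0,0,0,1]]
1 [[0.0,0.0,0.0,0,0,0,-0.1]]
1 [[0.0,-0.1,-5.8,0,0,0,-0.1]]
```

Opening is 27.7 mm, which suggests a crushed one. It still gets tried on the chute.

Call:
step_arm(
  steps=[
    [5.2,2.4,0,2,0,2,1],
    [5.3,2.2,-0.1,2,0,2,1],
    [5.4,2.0,-0.2,1,0,2,1],
    [5.4,1.8,-0.2,2,0,2,1],
    [5.5,1.6,-0.3,1,1,2,1],
    [5.6,1.3,-0.3,2,0,2,1],
    [0,0,0,0,0,0,1],
    [0,0,3,0,0,0,1],
  ],
)

```text
clock: 13.22
tool_pos: [0.5108, 0.045, 0.1235]
eef_rot: [0.743, 0.663, -0.06, -0.064]
contact_force: [-0.4, -0.7, -2.2]
opening: 0.318
finger_force: 20.0
```

Call:
step_arm(
  steps=[
    [0,0.1,2.8,0,0,0,1],
    [0,0,0,0,0,0,1],
    [0,0,0,0,0,0,0.05],
    [0,0,0,0,0,0,0.05],
    [0,0,-3,0,0,0,-0.1],
    [0,0,-5,0,0,0,-0.1],
    [0,0,-3,0,0,0,-0.1],
    [0,0,0,0,0,0,-0.1],
  ],
)

```text
clock: 14.22
tool_pos: [0.5272, 0.0443, 0.2057]
eef_rot: [0.743, 0.663, -0.058, -0.064]
contact_force: [0.2, 0.3, -0.1]
opening: 0.552
finger_force: 0.0
```

```bash
python3 - <<'E'
from p import *
from plant import r
s=r.snapshot("side");cv2.imwrite("pics/s2.png",cv2.resize(s["pixels"][120:270,140:350,::-1],None,fx=3,fy=3))
print(r.get_state()["tool_pos"])
E
```

```text
[0.52577514 0.04414597 0.20417282]
```

View pics/s2.png

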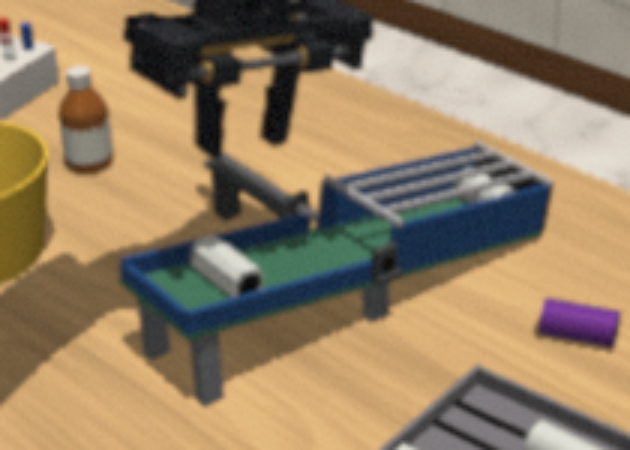

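The sleeve stayed at crop (225,265), so it is crushed; the true one is visible in the pen. I'll re-grasp it by reversing the lift, then take it to the bin.

```bash
cat >> p.py <<'E'
BIN=np.array([.4286,.343])
QB=ori(-6.2,0)
def sidecheck():
    from plant import r
    s=r.snapshot("side");H=hsv(s);h,S,V=[H[...,i].astype(int) for i in range(3)]
    for b in blobs((S<50)&(V>110),60):
        cx=-.1
        for _ in range(6):
            P=onz(s,[b[0]],.048-.176*cx+.016)[0]; d=P[:2]-CO; cx,cy=d@UX,d@UY
        if -.19<cx<.22 and abs(cy)<.05: print("SIDE chute blob",b[0].round(),b[1],"own",round(cx,3),round(cy,3))
    return s
E
python3 - <<'E'
from p import *
sidecheck()
d=chute(-.12,0,.027)
plan([(d,QC,-.1),(d,QC,1),(chute(-.12,0,.115),QC,1),(np.r_[BIN,.19],QB,1),(np.r_[BIN,.125],QB,1)])
E
```

```text
SIDE chute blob [287. 181.] 511 own 0.165 0.047
SIDE chute blob [214. 207.] 231 own -0.114 0.009
2 [[0.0,-0.1,5.5,0,0,0,-0.1],[0.0,0.0,5.4,0,0,0,-0.1]]
1 [[0.0,0.0,0.0,0,0,0,1]]
2 [[0.0,0.0,-4.4,0,0,0,1],[0.0,-0.1,-4.4,0,0,0,1]]
6 [[4.8,-2.1,0.2,-2,0,0,1],[4.8,-2.1,0.2,-2,0,0,1],[4.8,-2.0,0.1,-2,0,0,1],[4.7,-2.1,0.0,-1,0,0,1],[4.8,-2.0,0.0,-2,0,0,1],[4.7,-2.1,-0.1,-1,0,0,1]]
2 [[0.0,0.0,3.3,0,0,0,1],[0.0,0.1,3.2,0,0,0,1]]
```

Call:
step_arm(
  steps=[
    [0,0,5.5,0,0,0,-0.1],
    [0,0,5.3,0,0,0,-0.1],
    [0,0,0,0,0,0,1],
    [0,0,0,0,0,0,1],
    [0,0,0,0,0,0,1],
    [0,0,-4.4,0,0,0,1],
    [0,0,-4.4,0,0,0,1],
  ],
)

```text
clock: 15.2
tool_pos: [0.5225, 0.0446, 0.1857]
eef_rot: [0.743, 0.663, -0.06, -0.065]
contact_force: [-0.2, -0.5, -0.8]
opening: 0.314
finger_force: 20.0
```

Call:
step_arm(
  steps=[
    [4.8,-2.1,0.2,-2,0,0,1],
    [4.8,-2.1,0.2,-2,0,0,1],
    [4.8,-2.0,0.1,-2,0,0,1],
    [4.7,-2.1,0,-1,0,0,1],
    [4.8,-2.0,0,-2,0,0,1],
    [4.7,-2.1,-0.1,-1,0,0,1],
    [0,0,0,0,0,0,1],
    [0,0,3.3,0,0,0,1],
  ],
)

```text
clock: 16.2
tool_pos: [0.4327, 0.3446, 0.1606]
eef_rot: [0.746, 0.666, 0.001, -0.001]
contact_force: [0.2, -0.6, -1.0]
opening: 0.315
finger_force: 20.0
```

Call:
step_arm(
  steps=[
    [0,0,3.3,0,0,0,1],
    [0,0,0,0,0,0,1],
    [0,0,0,0,0,0,-0.1],
    [0,0,0,0,0,0,-0.1],
    [0,0,0,0,0,0,-0.1],
    [0,0,-5,0,0,0,0.05],
    [0,0,-2,0,0,0,0.05],
  ],
)

```text
clock: 17.08
tool_pos: [0.4318, 0.3435, 0.1973]
eef_rot: [0.746, 0.666, -0.001, -0.001]
contact_force: [0.4, 1.2, 0.0]
opening: 0.477
finger_force: 0.0
```

```bash
python3 - <<'E'
from p import *
from plant import r
s=look()
H=hsv(s);b=H[225:295,105:175];print("silver px in bin",((b[...,1]<60)&(b[...,2]>120)).sum(), r.get_state()["opening"])
P=[.412,-.3535]
e=plan([(np.r_[.52,.0,.20],ori(0),.05),(np.r_[P,.13],ori(TY),.05)]);plan(pick(P)[1:],e)
E
```

```text
TRAY [360. 204.] 171 [ 0.5678 -0.2627] [0.021 0.064] 3.4
TRAY [364. 233.] 169 [ 0.486  -0.2704] [0.021 0.064] 4.7
TRAY [339. 236.] 171 [ 0.479  -0.1992] [0.021 0.064] 5.5
TRAY [395. 269.] 170 [ 0.3812 -0.3546] [0.021 0.064] 5.4
silver px in bin 203 0.475150901931463
7 [[-4.7,1.8,0.0,0,0,-1,0.05],[-4.8,1.7,0.0,0,0,-1,0.05],[-4.8,1.6,0.0,0,0,-1,0.05],[-4.8,1.6,0.0,0,0,-1,0.05],[-4.9,1.5,-0.1,0,0,-1,0.05],[-4.9,1.3,0.0,0,0,-1,0.05],[-4.9,1.3,-0.1,0,0,0,0.05]]
7 [[-5.1,-1.5,1.0,0,0,-1,0.05],[-5.0,-1.6,1.0,0,0,-1,0.05],[-5.0,-1.7,1.0,0,0,-1,0.05],[-5.0,-1.7,1.0,0,0,-1,0.05],[-4.9,-1.9,1.0,0,0,-1,0.05],[-4.9,-1.9,1.0,0,0,-1,0.05],[-4.9,-2.0,0.9,0,0,0,0.05]]
2 [[0.0,0.0,5.0,0,0,0,-0.1],[-0.1,0.0,5.0,0,0,0,-0.1]]
1 [[0.0,0.0,0.0,0,0,0,1]]
3 [[0.0,0.0,-4.0,0,0,0,1],[0.0,0.0,-4.0,0,0,0,1],[0.1,0.0,-4.0,0,0,0,1]]
```

Sleeve C has been knocked: it is now at (0.381, −0.355), against the near tray wall. I'll open wide with the tips just above the wall top and close around its old slot, so the fingers push it back in, and then grasp it normally.

```bash
python3 - <<'E'
from p import *
P=[.4052,-.3504]
plan([(np.r_[.52,.0,.20],ori(0),-1),(np.r_[P,.10],ori(TY),-1),(np.r_[P,.048],ori(TY),-1)])
E
```

```text
7 [[-4.7,1.8,0.0,0,0,-1,-1],[-4.8,1.7,0.0,0,0,-1,-1],[-4.8,1.6,0.0,0,0,-1,-1],[-4.8,1.6,0.0,0,0,-1,-1],[-4.9,1.5,-0.1,0,0,-1,-1],[-4.9,1.3,0.0,0,0,-1,-1],[-4.9,1.3,-0.1,0,0,0,-1]]
7 [[-5.0,-1.6,1.4,0,0,-1,-1],[-5.0,-1.7,1.4,0,0,-1,-1],[-5.0,-1.8,1.4,0,0,-1,-1],[-4.9,-1.8,1.4,0,0,-1,-1],[-4.9,-1.9,1.4,0,0,-1,-1],[-4.9,-2.0,1.5,0,0,-1,-1],[-4.8,-2.2,1.4,0,0,0,-1]]
1 [[0.0,0.0,5.2,0,0,0,-1]]
```

Call:
step_arm(
  steps=[
    [-4.7,1.8,0,0,0,-1,-1],
    [-4.8,1.7,0,0,0,-1,-1],
    [-4.8,1.6,0,0,0,-1,-1],
    [-4.8,1.6,0,0,0,-1,-1],
    [-4.9,1.5,-0.1,0,0,-1,-1],
    [-4.9,1.3,0,0,0,-1,-1],
    [-4.9,1.3,-0.1,0,0,0,-1],
  ],
)

```text
clock: 18.0
tool_pos: [0.5184, -0.003, 0.1968]
eef_rot: [0.71, 0.704, -0.003, -0.001]
contact_force: [0.5, 0.3, 0.5]
opening: 1.001
finger_force: 0.0
```

Call:
step_arm(
  steps=[
    [-5.1,-1.5,1.0,0,0,-1,-1],
    [-5.0,-1.6,1.0,0,0,-1,-1],
    [-5.0,-1.7,1.0,0,0,-1,-1],
    [-5.0,-1.7,1.0,0,0,-1,-1],
    [-4.9,-1.9,1.0,0,0,-1,-1],
    [-4.9,-1.9,1.0,0,0,-1,-1],
    [-4.9,-2.0,0.9,0,0,0,-1],
    [0,0,0,0,0,0,-1],
  ],
)

```text
clock: 19.0
tool_pos: [0.4068, -0.3599, 0.1284]
eef_rot: [0.676, 0.737, -0.004, -0.001]
contact_force: [0.6, 0.5, -0.3]
opening: 0.994
finger_force: 0.0
```

```bash
python3 - <<'E'
from p import *
P=[.4052,-.3504]
plan([(np.r_[P,.1],ori(TY),-1),(np.r_[P,.048],ori(TY),-1)])
from plant import r
s=r.snapshot("wrist");cv2.imwrite("pics/w4.png",s["pixels"][...,::-1])
look("side")
E
```

```text
1 [[1.0,-0.1,2.8,0,0,-1,-1]]
1 [[0.0,0.1,5.2,0,0,0,-1]]
CHUTE [285. 181.] 424 own 0.158 0.047 world [0.781 0.063]
TRAY [302. 253.] 63 [ 0.5778 -0.1692] [0.019 0.033] 4.1
TRAY [297. 261.] 76 [ 0.548 -0.178] [0.013 0.045] 4.9
TRAY [283. 270.] 243 [ 0.4986 -0.1767] [0.042 0.064] 79.9
TRAY [368. 284.] 228 [ 0.5947 -0.3361] [0.03  0.083] 7.0
TRAY [356. 301.] 612 [ 0.537  -0.3405] [0.071 0.087] 5.0
TRAY [263. 322.] 234 [ 0.3642 -0.2458] [0.018 0.075] 5.7
TRAY [349. 318.] 136 [ 0.4881 -0.3659] [0.023 0.047] 0.6
TRAY [327. 338.] 987 [ 0.4165 -0.3502] [0.101 0.092] 6.0
```

View pics/w4.png

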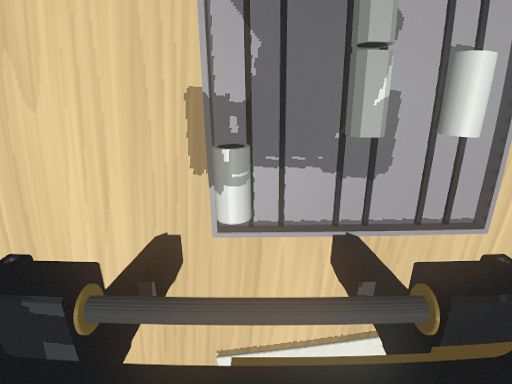

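The wrist view shows sleeve C (round-looking) at (233,185), between the tray wall and the rib. My open finger is outside the wall. Proceeding.

Call:
step_arm(
  steps=[
    [1.0,-0.1,2.8,0,0,-1,-1],
    [0,0,2.6,0,0,0,-1],
    [0,0,2.6,0,0,0,-1],
    [0,0,0,0,0,0,-1],
  ],
)

```text
clock: 19.6
tool_pos: [0.4082, -0.3424, 0.0484]
eef_rot: [0.664, 0.747, -0.002, -0.003]
contact_force: [-0.3, -0.1, 0.1]
opening: 1.0
finger_force: 0.0
```

Call:
step_arm(
  steps=[
    [0,0,0,0,0,0,1],
    [0,0,0,0,0,0,1],
    [0,0,0,0,0,0,1],
    [0,0,0,0,0,0,1],
    [0,0,0,0,0,0,1],
    [0,0,0,0,0,0,1],
  ],
  force=12,
)

```text
clock: 20.35
tool_pos: [0.3946, -0.3469, 0.0508]
eef_rot: [0.668, 0.744, -0.011, -0.01]
contact_force: [-23.0, -1.6, 27.3]
opening: 0.344
finger_force: 17.7
```

It's gripped near its full diameter (30 mm opening), so I'll lift.

Call:
step_arm(
  steps=[
    [0,0,0,0,0,0,1],
    [0,0,-1,0,0,0,1],
    [0,0,-2,0,0,0,1],
    [0,0,-4,0,0,0,1],
    [0,0,-3,0,0,0,1],
    [0,0,0,0,0,0,1],
  ],
  force=22,
)

```text
clock: 21.1
tool_pos: [0.4097, -0.3459, 0.152]
eef_rot: [0.666, 0.746, -0.002, 0.002]
contact_force: [-0.4, 0.7, 0.3]
opening: 0.002
finger_force: 0.0
```

```bash
python3 - <<'E'
from p import *
from plant import r
s=look("top");st=r.get_state();print(st["tool_pos"],st["contact_force"],st["opening"])
s=r.snapshot("side");cv2.imwrite("pics/s3.png",cv2.resize(s["pixels"][190:384,180:440,::-1],None,fx=3,fy=3))
E
```

```text
TRAY [360. 204.] 168 [ 0.5678 -0.2627] [0.021 0.064] 3.4
TRAY [395. 259.] 87 [ 0.4118 -0.3558] [0.035 0.02 ] 88.1
[ 0.40881275 -0.34538145  0.15057433] [ 0.49278657  0.52979185 -0.26367693] 0.004808466645270381
```

View pics/s3.png

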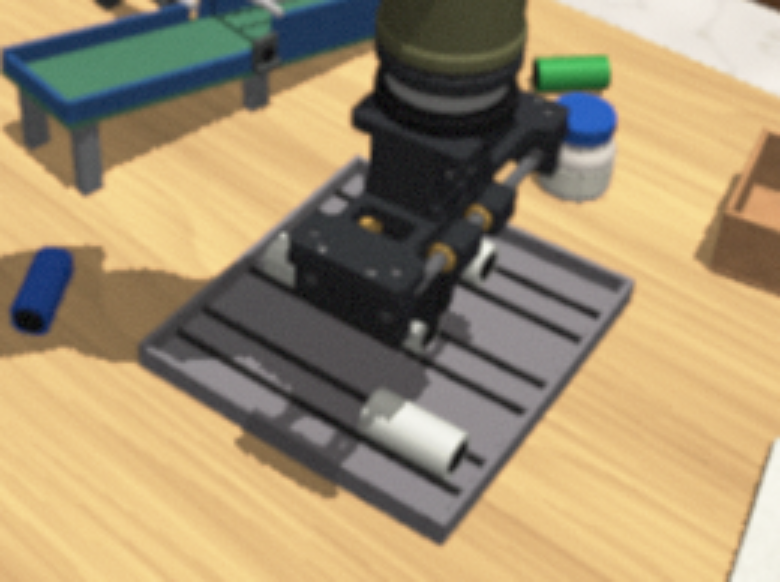

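The sleeve slipped back between its ribs at (0.412, −0.355), which is what I wanted. Normal grasp now.

```bash
python3 - <<'E'
from p import *
P=[.412,-.353]
e=plan([(np.r_[P,.10],ori(TY),.05),(np.r_[P,.03],ori(TY),.05),(np.r_[P,.15],ori(TY),1)]+chute_leg(.05)[:2])
E
```

```text
1 [[-0.8,0.3,5.0,0,0,1,0.05]]
2 [[0.0,0.0,3.5,0,0,0,0.05],[0.0,0.0,3.5,0,0,0,0.05]]
3 [[0.0,0.0,-4.0,0,0,0,1],[0.0,0.0,-4.0,0,0,0,1],[0.0,0.0,-4.0,0,0,0,1]]
8 [[4.8,1.7,-0.1,1,0,1,1],[4.9,1.7,-0.1,1,0,2,1],[4.9,1.5,-0.1,1,0,1,1],[4.9,1.4,-0.1,1,0,2,1],[5.0,1.2,-0.2,1,0,1,1],[5.0,1.1,-0.2,2,0,2,1],[5.0,1.0,-0.2,1,1,1,1],[5.1,0.9,-0.1,2,0,2,1]]
1 [[0.0,0.0,5.8,0,0,0,1]]
```

Call:
step_arm(
  steps=[
    [-0.8,0.3,2,0,0,1,0.0],
    [0,0,0,0,0,0,0.0],
    [0,0,0,0,0,0,0.0],
    [0,0,3.3,0,0,0,0.0],
    [0,0,3.3,0,0,0,0.0],
    [0,0,3.3,0,0,0,0.0],
    [0,0,0,0,0,0,0.0],
    [0,0,0,0,0,0,1],
  ],
)

```text
clock: 22.2
tool_pos: [0.4122, -0.3529, 0.0315]
eef_rot: [0.672, 0.74, -0.003, -0.001]
contact_force: [-0.5, 0.1, -0.6]
opening: 0.415
finger_force: 0.0
```

Call:
step_arm(
  steps=[
    [0,0,0,0,0,0,1],
    [0,0,0,0,0,0,1],
    [0,0,0,0,0,0,1],
    [0,0,-4,0,0,0,1],
    [0,0,-4,0,0,0,1],
    [0,0,-4,0,0,0,1],
  ],
)

```text
clock: 22.95
tool_pos: [0.412, -0.3524, 0.152]
eef_rot: [0.672, 0.74, -0.003, -0.001]
contact_force: [-0.1, -0.4, -0.8]
opening: 0.355
finger_force: 22.0
```

Call:
step_arm(
  steps=[
    [4.8,1.7,-0.1,1,0,1,1],
    [4.9,1.7,-0.1,1,0,2,1],
    [4.9,1.5,-0.1,1,0,1,1],
    [4.9,1.4,-0.1,1,0,2,1],
    [5.0,1.2,-0.2,1,0,1,1],
    [5.0,1.1,-0.2,2,0,2,1],
    [5.0,1.0,-0.2,1,1,1,1],
    [5.1,0.9,-0.1,2,0,2,1],
  ],
)

```text
clock: 23.95
tool_pos: [0.5145, 0.0461, 0.1538]
eef_rot: [0.744, 0.662, -0.061, -0.066]
contact_force: [0.7, -0.4, -0.5]
opening: 0.354
finger_force: 22.0
```

Call:
step_arm(
  steps=[
    [0,0,0,0,0,0,1],
    [0,0,3,0,0,0,1],
    [0,0,2.7,0,0,0,1],
    [0,0,0,0,0,0,1],
  ],
)

```text
clock: 24.45
tool_pos: [0.5028, 0.045, 0.0964]
eef_rot: [0.744, 0.662, -0.062, -0.067]
contact_force: [-0.9, 0.2, -0.2]
opening: 0.358
finger_force: 22.0
```

Call:
step_arm(
  steps=[
    [0,0,0,0,0,0,0.0],
    [0,0,0,0,0,0,0.0],
    [0,0,-3,0,0,0,-0.1],
    [0,0,-5,0,0,0,-0.1],
    [0,0,-3,0,0,0,-0.1],
    [0,0,0,0,0,0,-0.1],
  ],
)

```text
clock: 25.2
tool_pos: [0.526, 0.0442, 0.2083]
eef_rot: [0.744, 0.663, -0.058, -0.064]
contact_force: [-0.4, 0.5, -0.8]
opening: 0.552
finger_force: 0.0
```

```bash
python3 - <<'E'
from p import *
s=sidecheck();cv2.imwrite("pics/s4.png",cv2.resize(s["pixels"][120:270,140:350,::-1],None,fx=3,fy=3));look()
P=[.4794,-.197]
e=plan([(np.r_[P,.13],ori(TY),.0),(np.r_[P,.03],ori(TY),.0),(np.r_[P,.15],ori(TY),1)]+chute_leg(.0)[:2])
E
```

```text
SIDE chute blob [287. 181.] 519 own 0.167 0.048
SIDE chute blob [245. 198.] 197 own -0.013 0.016
CHUTE [259. 122.] 153 own 0.189 0.005 world [0.807 0.018]
TRAY [359. 204.] 197 [ 0.5678 -0.2617] [0.024 0.067] 3.4
TRAY [364. 233.] 194 [ 0.486  -0.2712] [0.023 0.067] 5.4
TRAY [339. 236.] 188 [ 0.4788 -0.1992] [0.023 0.064] 5.5
5 [[-4.9,-0.1,1.6,-2,0,-2,0.0],[-4.9,-0.3,1.5,-2,0,-3,0.0],[-4.8,-0.6,1.5,-2,0,-2,0.0],[-4.8,-0.8,1.5,-2,0,-3,0.0],[-4.9,-1.0,1.6,-2,-1,-2,0.0]]
2 [[0.0,0.0,5.0,0,0,0,0.0],[0.1,0.0,5.0,0,0,0,0.0]]
3 [[0.0,0.0,-4.0,0,0,0,1],[0.0,0.0,-4.0,0,0,0,1],[-0.1,0.0,-4.0,0,0,0,1]]
5 [[4.8,1.1,-0.1,2,0,2,1],[4.8,1.0,-0.1,2,0,2,1],[4.8,0.8,-0.1,2,0,3,1],[4.9,0.5,-0.2,2,1,2,1],[4.8,0.4,-0.1,2,0,3,1]]
1 [[0.0,0.0,5.8,0,0,0,1]]
```

It was rolling past the bolt when imaged, so it's true. Next is sleeve D in the middle row.

Call:
step_arm(
  steps=[
    [-4.9,-0.1,1.6,-2,0,-2,0],
    [-4.9,-0.3,1.5,-2,0,-3,0],
    [-4.8,-0.6,1.5,-2,0,-2,0],
    [-4.8,-0.8,1.5,-2,0,-3,0],
    [-4.9,-1.0,1.6,-2,-1,-2,0],
    [0,0,0,0,0,0,0],
    [0,0,0,0,0,0,0],
  ],
)

```text
clock: 26.18
tool_pos: [0.4797, -0.1963, 0.1287]
eef_rot: [0.673, 0.74, -0.001, -0.002]
contact_force: [0.4, 0.4, -0.4]
opening: 0.499
finger_force: 0.0
```

```bash
python3 - <<'E'
from p import *
sidecheck();look()
P=[.4794,-.197]
plan([(np.r_[P,.13],ori(TY),.0)])
E
```

```text
CHUTE [253. 127.] 134 own 0.173 0.019 world [0.793 0.034]
CHUTE [264. 129.] 142 own 0.17 -0.011 world [0.787 0.004]
CHUTE [260. 173.] 81 own 0.039 -0.011 world [0.656 0.019]
TRAY [337. 236.] 60 [ 0.4779 -0.1934] [0.023 0.02 ] 88.5
1 [[-0.1,-0.1,-0.1,0,0,0,0.0]]
```

The chute's open part is clear and two sleeves are in the pen. Grasp D and carry it over.

Call:
step_arm(
  steps=[
    [0,0,5,0,0,0,0],
    [0,0,4.8,0,0,0,0],
    [0,0,0,0,0,0,0],
    [0,0,0,0,0,0,1],
    [0,0,0,0,0,0,1],
    [0,0,0,0,0,0,1],
    [0,0,0,0,0,0,1],
  ],
)

```text
clock: 27.15
tool_pos: [0.4809, -0.1976, 0.0333]
eef_rot: [0.673, 0.74, -0.001, 0.001]
contact_force: [0.2, 0.1, 8.8]
opening: 0.312
finger_force: 22.0
```

Call:
step_arm(
  steps=[
    [0,0,-4,0,0,0,1],
    [0,0,-4,0,0,0,1],
    [0,0,-4,0,0,0,1],
    [4.8,1.1,-0.1,2,0,2,1],
    [4.8,1.0,-0.1,2,0,2,1],
    [4.8,0.8,-0.1,2,0,3,1],
    [4.9,0.5,-0.2,2,1,2,1],
    [4.8,0.4,-0.1,2,0,3,1],
  ],
)

```text
clock: 28.15
tool_pos: [0.5146, 0.0459, 0.1559]
eef_rot: [0.745, 0.661, -0.06, -0.065]
contact_force: [0.3, -0.2, -0.1]
opening: 0.317
finger_force: 22.0
```

Call:
step_arm(
  steps=[
    [0,0,0,0,0,0,1],
    [0,0,0,0,0,0,1],
  ],
)

```text
clock: 28.4
tool_pos: [0.5141, 0.0438, 0.1553]
eef_rot: [0.744, 0.662, -0.06, -0.064]
contact_force: [-0.5, -1.0, -0.2]
opening: 0.315
finger_force: 22.0
```

```bash
python3 - <<'E'
from p import *
plan(chute_leg(.0)[:2])
E
```

```text
1 [[0.1,0.0,0.2,0,0,0,1]]
1 [[0.0,0.0,5.8,0,0,0,1]]
```

Call:
step_arm(
  steps=[
    [0,0,3,0,0,0,1],
    [0,0,2.8,0,0,0,1],
    [0,0,0,0,0,0,1],
    [0,0,0,0,0,0,0],
    [0,0,0,0,0,0,0],
    [0,0,-3,0,0,0,-0.1],
    [0,0,-5,0,0,0,-0.1],
    [0,0,-3,0,0,0,-0.1],
  ],
)

```text
clock: 29.4
tool_pos: [0.5246, 0.0438, 0.2089]
eef_rot: [0.744, 0.662, -0.059, -0.064]
contact_force: [0.7, 0.1, -0.6]
opening: 0.552
finger_force: 0.0
```

Call:
step_arm(
  steps=[
    [0,0,0,0,0,0,-0.1],
    [0,0,0,0,0,0,-0.1],
  ],
)

```text
clock: 29.65
tool_pos: [0.5228, 0.0437, 0.2058]
eef_rot: [0.744, 0.662, -0.06, -0.065]
contact_force: [0.4, -0.5, -0.7]
opening: 0.556
finger_force: 0.0
```

```bash
python3 - <<'E'
from p import *
s=sidecheck();look()
cv2.imwrite("pics/s5.png",cv2.resize(s["pixels"][120:270,140:350,::-1],None,fx=3,fy=3))
d=chute(-.12,0,.027)
plan([(d,QC,-.1),(d,QC,1),(chute(-.12,0,.115),QC,1),(np.r_[BIN,.19],QB,1),(np.r_[BIN,.125],QB,1)])
E
```

```text
SIDE chute blob [287. 181.] 585 own 0.163 0.046
SIDE chute blob [215. 208.] 234 own -0.116 0.006
CHUTE [259. 128.] 340 own 0.17 0.002 world [0.788 0.017]
TRAY [360. 204.] 198 [ 0.5678 -0.2617] [0.024 0.067] 3.4
TRAY [364. 233.] 192 [ 0.4861 -0.2712] [0.023 0.067] 5.4
2 [[0.0,0.1,5.5,0,0,0,-0.1],[0.0,0.0,5.6,0,0,0,-0.1]]
1 [[0.0,0.0,0.0,0,0,0,1]]
2 [[0.0,0.0,-4.4,0,0,0,1],[0.0,0.0,-4.4,0,0,0,1]]
6 [[4.8,-2.1,0.2,-2,0,0,1],[4.8,-2.1,0.2,-2,0,0,1],[4.8,-2.1,0.1,-2,0,0,1],[4.7,-2.1,0.0,-1,0,0,1],[4.8,-2.0,0.0,-2,0,0,1],[4.7,-2.1,-0.2,-1,0,0,1]]
2 [[0.0,0.0,3.3,0,0,0,1],[0.1,0.1,3.2,0,0,0,1]]
```

D stayed put at own x = −0.116, so it's crushed and goes to the bin.

Call:
step_arm(
  steps=[
    [0,0,5.5,0,0,0,-0.1],
    [0,0,5.5,0,0,0,-0.1],
    [0,0,0,0,0,0,1],
    [0,0,0,0,0,0,1],
    [0,0,0,0,0,0,1],
    [0,0,0,0,0,0,1],
    [0,0,-4.4,0,0,0,1],
    [0,0,-4.4,0,0,0,1],
  ],
)

```text
clock: 30.75
tool_pos: [0.5197, 0.0442, 0.186]
eef_rot: [0.744, 0.662, -0.06, -0.065]
contact_force: [0.9, -0.1, -0.6]
opening: 0.316
finger_force: 22.0
```

Call:
step_arm(
  steps=[
    [4.8,-2.1,0.2,-2,0,0,1],
    [4.8,-2.1,0.2,-2,0,0,1],
    [4.8,-2.1,0.1,-2,0,0,1],
    [4.7,-2.1,0,-1,0,0,1],
    [4.8,-2.0,0,-2,0,0,1],
    [4.7,-2.1,-0.1,-1,0,0,1],
    [0,0,0,0,0,0,1],
    [0,0,3.3,0,0,0,1],
  ],
)

```text
clock: 31.75
tool_pos: [0.43, 0.3443, 0.1605]
eef_rot: [0.747, 0.665, 0.001, 0.0]
contact_force: [0.6, 0.1, -0.9]
opening: 0.318
finger_force: 22.0
```

Call:
step_arm(
  steps=[
    [0,0,3.3,0,0,0,1],
    [0,0,0,0,0,0,1],
    [0,0,0,0,0,0,-0.1],
    [0,0,0,0,0,0,-0.1],
    [0,0,0,0,0,0,-0.1],
    [0,0,-5,0,0,0,0],
    [0,0,-2,0,0,0,0],
    [0,0,0,0,0,0,0],
  ],
)

```text
clock: 32.75
tool_pos: [0.4295, 0.3436, 0.1971]
eef_rot: [0.747, 0.665, 0.0, 0.0]
contact_force: [0.5, -0.3, -0.4]
opening: 0.498
finger_force: 0.0
```

```bash
python3 - <<'E'
from p import *
look();sidecheck()
P=[.4861,-.269]
e=plan([(np.r_[.54,.0,.20],ori(0),.0),(np.r_[P,.13],ori(TY),0),(np.r_[P,.03],ori(TY),0),(np.r_[P,.15],ori(TY),1)]+chute_leg(.0)[:2])
E
```

```text
TRAY [360. 204.] 173 [ 0.5679 -0.2627] [0.022 0.064] 3.4
TRAY [364. 233.] 170 [ 0.486  -0.2706] [0.021 0.065] 4.7
SIDE chute blob [287. 181.] 554 own 0.164 0.046
7 [[-4.7,2.2,-0.1,0,0,-1,0.0],[-4.7,2.1,-0.1,0,0,-1,0.0],[-4.7,2.0,0.0,0,0,-1,0.0],[-4.8,1.9,-0.1,0,0,-1,0.0],[-4.8,1.8,0.0,0,0,-1,0.0],[-4.9,1.7,-0.1,0,0,-1,0.0],[-4.9,1.6,0.0,0,0,-1,0.0]]
5 [[-5.4,-1.1,1.4,0,0,-1,0],[-5.3,-1.2,1.4,0,0,-1,0],[-5.3,-1.3,1.4,0,0,-1,0],[-5.3,-1.4,1.5,0,0,-1,0],[-5.3,-1.4,1.4,0,0,-1,0]]
2 [[0.0,0.0,5.0,0,0,0,0],[0.1,0.0,5.0,0,0,0,0]]
3 [[0.0,0.0,-4.0,0,0,0,1],[0.0,0.0,-4.0,0,0,0,1],[-0.1,-0.1,-4.0,0,0,0,1]]
6 [[5.2,1.0,-0.1,2,0,2,1],[5.2,0.8,-0.1,2,0,2,1],[5.2,0.6,-0.1,1,0,2,1],[5.2,0.4,-0.1,2,0,2,1],[5.3,0.2,-0.1,1,1,2,1],[5.2,0.0,-0.1,2,0,1,1]]
1 [[0.0,0.0,5.8,0,0,0,1]]
```

Now sleeve E (middle row).

Call:
step_arm(
  steps=[
    [-4.7,2.2,-0.1,0,0,-1,0],
    [-4.7,2.1,-0.1,0,0,-1,0],
    [-4.7,2.0,0,0,0,-1,0],
    [-4.8,1.9,-0.1,0,0,-1,0],
    [-4.8,1.8,0,0,0,-1,0],
    [-4.9,1.7,-0.1,0,0,-1,0],
    [-4.9,1.6,0,0,0,-1,0],
  ],
)

```text
clock: 33.72
tool_pos: [0.5397, -0.0018, 0.1988]
eef_rot: [0.705, 0.71, -0.003, -0.001]
contact_force: [1.1, 0.2, 0.4]
opening: 0.498
finger_force: 0.0
```

Call:
step_arm(
  steps=[
    [-5.4,-1.1,1.4,0,0,-1,0],
    [-5.3,-1.2,1.4,0,0,-1,0],
    [-5.3,-1.3,1.4,0,0,-1,0],
    [-5.3,-1.4,1.5,0,0,-1,0],
    [-5.3,-1.4,1.4,0,0,-1,0],
    [0,0,0,0,0,0,0],
    [0,0,0,0,0,0,0],
  ],
)

```text
clock: 34.6
tool_pos: [0.4864, -0.268, 0.1291]
eef_rot: [0.673, 0.739, -0.002, -0.001]
contact_force: [0.2, 0.1, 0.4]
opening: 0.5
finger_force: 0.0
```

```bash
python3 - <<'E'
from p import *
look();P=[.4861,-.269]
plan([(np.r_[P,.13],ori(TY),0)])
E
```

```text
CHUTE [263. 127.] 110 own 0.174 -0.008 world [0.791 0.006]
CHUTE [253. 132.] 61 own 0.157 0.018 world [0.776 0.035]
TRAY [360. 204.] 65 [ 0.5676 -0.2642] [0.031 0.017] 88.7
TRAY [365. 233.] 86 [ 0.4871 -0.2719] [0.032 0.02 ] 88.4
1 [[-0.2,-0.1,0.0,0,0,0,0]]
```

Call:
step_arm(
  steps=[
    [0,0,5,0,0,0,0],
    [0,0,4.9,0,0,0,0],
    [0,0,0,0,0,0,0],
    [0,0,0,0,0,0,1],
    [0,0,0,0,0,0,1],
    [0,0,0,0,0,0,1],
    [0,0,0,0,0,0,1],
  ],
)

```text
clock: 35.52
tool_pos: [0.488, -0.2695, 0.0332]
eef_rot: [0.673, 0.739, -0.001, 0.002]
contact_force: [-0.1, 0.3, 8.8]
opening: 0.314
finger_force: 22.0
```

Call:
step_arm(
  steps=[
    [0,0,-4,0,0,0,1],
    [0,0,-4,0,0,0,1],
    [0,0,-4,0,0,0,1],
    [5.2,1.0,-0.1,2,0,2,1],
    [5.2,0.8,-0.1,2,0,2,1],
    [5.2,0.6,-0.1,1,0,2,1],
    [5.2,0.4,-0.1,2,0,2,1],
    [5.3,0.2,-0.1,1,1,2,1],
  ],
)

```text
clock: 36.52
tool_pos: [0.5115, -0.0048, 0.154]
eef_rot: [0.734, 0.675, -0.047, -0.052]
contact_force: [-0.5, -0.1, -0.3]
opening: 0.317
finger_force: 22.0
```

Call:
step_arm(
  steps=[
    [5.2,0,-0.1,2,0,1,1],
    [0,0,0,0,0,0,1],
    [0,0,0,0,0,0,1],
  ],
)

```text
clock: 36.9
tool_pos: [0.5154, 0.0442, 0.1546]
eef_rot: [0.739, 0.668, -0.06, -0.064]
contact_force: [-0.1, -1.2, -1.0]
opening: 0.314
finger_force: 22.0
```

```bash
python3 - <<'E'
from p import *
plan(chute_leg(.0)[:2])
E
```

```text
1 [[0.0,-0.1,0.2,0,0,0,1]]
1 [[0.1,0.0,5.8,0,0,0,1]]
```

Call:
step_arm(
  steps=[
    [0,0,3,0,0,0,1],
    [0,0,2.8,0,0,0,1],
    [0,0,0,0,0,0,1],
    [0,0,0,0,0,0,0],
    [0,0,0,0,0,0,0],
    [0,0,-3,0,0,0,-0.1],
    [0,0,-5,0,0,0,-0.1],
    [0,0,-3,0,0,0,-0.1],
  ],
)

```text
clock: 37.9
tool_pos: [0.5257, 0.0442, 0.2081]
eef_rot: [0.739, 0.668, -0.058, -0.064]
contact_force: [0.5, -0.3, -0.5]
opening: 0.549
finger_force: 0.0
```

Call:
step_arm(
  steps=[
    [0,0,0,0,0,0,-0.1],
    [0,0,0,0,0,0,-0.1],
  ],
)

```text
clock: 38.15
tool_pos: [0.5239, 0.044, 0.205]
eef_rot: [0.739, 0.668, -0.06, -0.065]
contact_force: [-0.4, -0.7, -0.4]
opening: 0.552
finger_force: 0.0
```

```bash
python3 - <<'E'
from p import *
s=sidecheck();look()
d=chute(-.12,0,.027)
plan([(d,QC,-.1),(d,QC,1),(chute(-.12,0,.115),QC,1),(np.r_[BIN,.19],QB,1),(np.r_[BIN,.125],QB,1)])
E
```

```text
SIDE chute blob [287. 181.] 590 own 0.164 0.046
SIDE chute blob [214. 207.] 240 own -0.114 0.009
CHUTE [259. 128.] 338 own 0.171 0.002 world [0.789 0.017]
TRAY [360. 204.] 198 [ 0.5678 -0.2617] [0.024 0.067] 3.4
2 [[0.0,0.0,5.5,0,0,0,-0.1],[0.0,0.0,5.5,0,0,0,-0.1]]
1 [[0.0,0.0,0.0,0,0,0,1]]
2 [[0.0,0.0,-4.4,0,0,0,1],[0.0,0.0,-4.4,0,0,0,1]]
6 [[4.8,-2.0,0.2,-2,0,0,1],[4.8,-2.0,0.2,-2,0,0,1],[4.8,-2.0,0.1,-2,0,0,1],[4.8,-2.0,0.0,-1,0,0,1],[4.8,-2.0,0.0,-2,0,0,1],[4.8,-2.0,-0.1,-1,0,0,1]]
2 [[0.0,0.0,3.2,0,0,0,1],[0.0,0.0,3.3,0,0,0,1]]
```

E stayed on the chute too, so it's crushed and goes to the bin. I'll release it slightly off centre to keep the pile low.

Call:
step_arm(
  steps=[
    [0,0,5.5,0,0,0,-0.1],
    [0,0,5.5,0,0,0,-0.1],
    [0,0,0,0,0,0,1],
    [0,0,0,0,0,0,1],
    [0,0,0,0,0,0,1],
    [0,0,0,0,0,0,1],
    [0,0,-4.4,0,0,0,1],
    [0,0,-4.4,0,0,0,1],
  ],
)

```text
clock: 39.25
tool_pos: [0.5208, 0.0444, 0.1853]
eef_rot: [0.739, 0.668, -0.06, -0.065]
contact_force: [0.8, -0.3, -0.8]
opening: 0.315
finger_force: 22.0
```

Call:
step_arm(
  steps=[
    [4.8,-2.0,0.2,-2,0,0,1],
    [4.8,-2.0,0.2,-2,0,0,1],
    [4.8,-2.0,0.1,-2,0,0,1],
    [4.8,-2.0,0,-1,0,0,1],
    [4.8,-2.0,0,-2,0,0,1],
    [4.8,-1.0,-0.1,-1,0,0,1],
    [0,0,0,0,0,0,1],
    [0,0,3.3,0,0,0,1],
  ],
)

```text
clock: 40.25
tool_pos: [0.4416, 0.3432, 0.1594]
eef_rot: [0.741, 0.671, 0.002, 0.0]
contact_force: [1.0, 0.5, -1.1]
opening: 0.311
finger_force: 22.0
```

Call:
step_arm(
  steps=[
    [0,0,3.3,0,0,0,1],
    [0,0,0,0,0,0,1],
    [0,0,0,0,0,0,-0.1],
    [0,0,0,0,0,0,-0.1],
    [0,0,0,0,0,0,-0.1],
    [0,0,-5,0,0,0,0],
    [0,0,-2,0,0,0,0],
    [0,0,0,0,0,0,0],
  ],
)

```text
clock: 41.25
tool_pos: [0.441, 0.3429, 0.196]
eef_rot: [0.742, 0.671, 0.001, 0.0]
contact_force: [0.6, 0.6, 1.1]
opening: 0.498
finger_force: 0.0
```

```bash
python3 - <<'E'
from p import *
look();sidecheck()
P=[.5678,-.2605]
e=plan([(np.r_[.56,.0,.20],ori(0),.0),(np.r_[P,.13],ori(TY),0),(np.r_[P,.03],ori(TY),0),(np.r_[P,.15],ori(TY),1)]+chute_leg(.0)[:2])
E
```

```text
CHUTE [263. 127.] 107 own 0.174 -0.008 world [0.791 0.006]
TRAY [360. 204.] 175 [ 0.5678 -0.2625] [0.022 0.065] 3.4
SIDE chute blob [287. 181.] 556 own 0.164 0.046
7 [[-4.7,2.2,-0.1,0,0,-1,0.0],[-4.7,2.1,-0.1,0,0,-1,0.0],[-4.8,2.0,-0.1,0,0,-1,0.0],[-4.8,2.0,-0.1,0,0,-1,0.0],[-4.8,1.9,-0.1,0,0,-1,0.0],[-4.9,1.8,0.0,0,0,0,0.0],[-4.8,1.7,-0.1,0,0,-1,0.0]]
5 [[-5.2,0.1,1.4,0,0,-1,0],[-5.2,0.1,1.4,0,0,-1,0],[-5.2,0.0,1.4,0,0,-1,0],[-5.2,-0.2,1.4,0,0,-1,0],[-5.3,-0.2,1.5,0,0,-1,0]]
2 [[0.0,0.0,5.0,0,0,0,0],[0.1,0.0,5.0,0,0,0,0]]
3 [[0.0,0.0,-4.0,0,0,0,1],[0.0,0.0,-4.0,0,0,0,1],[-0.1,0.0,-4.0,0,0,0,1]]
6 [[5.2,-0.4,-0.1,2,0,2,1],[5.1,-0.6,0.0,2,0,2,1],[5.1,-0.8,0.0,1,0,2,1],[5.1,-1.0,0.0,2,0,2,1],[5.0,-1.1,0.0,1,1,2,1],[5.0,-1.3,0.2,2,0,1,1]]
1 [[0.0,0.0,5.8,0,0,0,1]]
```

Last sleeve, F (far row).

Call:
step_arm(
  steps=[
    [-4.7,2.2,-0.1,0,0,-1,0],
    [-4.7,2.1,-0.1,0,0,-1,0],
    [-4.8,2.0,-0.1,0,0,-1,0],
    [-4.8,2.0,-0.1,0,0,-1,0],
    [-4.8,1.9,-0.1,0,0,-1,0],
    [-4.9,1.8,0,0,0,0,0],
    [-4.8,1.7,-0.1,0,0,-1,0],
  ],
)

```text
clock: 42.22
tool_pos: [0.5597, -0.0012, 0.1991]
eef_rot: [0.705, 0.709, -0.002, -0.001]
contact_force: [0.6, -0.2, -1.0]
opening: 0.497
finger_force: 0.0
```

Call:
step_arm(
  steps=[
    [-5.2,0.1,1.4,0,0,-1,0],
    [-5.2,0.1,1.4,0,0,-1,0],
    [-5.2,0,1.4,0,0,-1,0],
    [-5.2,-0.2,1.4,0,0,-1,0],
    [-5.3,-0.2,1.5,0,0,-1,0],
    [0,0,0,0,0,0,0],
    [0,0,0,0,0,0,0],
  ],
)

```text
clock: 43.1
tool_pos: [0.5676, -0.2596, 0.1288]
eef_rot: [0.674, 0.739, -0.001, -0.001]
contact_force: [-1.1, 0.4, 0.3]
opening: 0.501
finger_force: 0.0
```

```bash
python3 - <<'E'
from p import *
look();P=[.5678,-.2605]
plan([(np.r_[P,.13],ori(TY),0)])
E
```

```text
CHUTE [253. 127.] 127 own 0.173 0.019 world [0.793 0.034]
CHUTE [263. 128.] 114 own 0.174 -0.008 world [0.79  0.007]
TRAY [361. 204.] 77 [ 0.5691 -0.2643] [0.032 0.02 ] 88.7
1 [[-0.2,-0.1,-0.1,0,0,0,0]]
```

Call:
step_arm(
  steps=[
    [0,0,5,0,0,0,0],
    [0,0,4.9,0,0,0,0],
    [0,0,0,0,0,0,0],
    [0,0,0,0,0,0,1],
    [0,0,0,0,0,0,1],
    [0,0,0,0,0,0,1],
    [0,0,0,0,0,0,1],
  ],
)

```text
clock: 44.02
tool_pos: [0.5695, -0.2611, 0.0332]
eef_rot: [0.674, 0.739, -0.001, 0.001]
contact_force: [-0.4, 0.7, 7.0]
opening: 0.353
finger_force: 21.9
```

Call:
step_arm(
  steps=[
    [0,0,-4,0,0,0,1],
    [0,0,-4,0,0,0,1],
    [0,0,-4,0,0,0,1],
    [5.2,-0.4,-0.1,2,0,2,1],
    [5.1,-0.6,0,2,0,2,1],
    [5.1,-0.8,0,1,0,2,1],
    [5.1,-1.0,0,2,0,2,1],
    [5.0,-1.1,0,1,1,2,1],
  ],
)

```text
clock: 45.02
tool_pos: [0.5238, -0.004, 0.1546]
eef_rot: [0.735, 0.675, -0.046, -0.052]
contact_force: [1.4, 0.4, -1.0]
opening: 0.358
finger_force: 21.9
```

Call:
step_arm(
  steps=[
    [5.0,-1.3,0.2,2,0,1,1],
    [0,0,0,0,0,0,1],
    [0,0,0,0,0,0,1],
  ],
)

```text
clock: 45.4
tool_pos: [0.515, 0.0439, 0.1542]
eef_rot: [0.739, 0.668, -0.059, -0.064]
contact_force: [-0.4, -1.3, -0.8]
opening: 0.352
finger_force: 21.9
```

```bash
python3 - <<'E'
from p import *
plan(chute_leg(.0)[:2])
E
```

```text
1 [[0.1,-0.1,0.1,0,0,0,1]]
1 [[0.0,0.0,5.8,0,0,0,1]]
```

Call:
step_arm(
  steps=[
    [0,0,3,0,0,0,1],
    [0,0,2.8,0,0,0,1],
    [0,0,0,0,0,0,1],
    [0,0,0,0,0,0,0],
    [0,0,0,0,0,0,0],
    [0,0,-3,0,0,0,-0.1],
    [0,0,-5,0,0,0,-0.1],
    [0,0,-3,0,0,0,-0.1],
  ],
)

```text
clock: 46.4
tool_pos: [0.5251, 0.0439, 0.2078]
eef_rot: [0.739, 0.668, -0.058, -0.064]
contact_force: [0.3, -0.3, -0.1]
opening: 0.549
finger_force: 0.0
```

```bash
python3 - <<'E'
from p import *
k=np.array([.646,.242,.102]);Q=ori(83.8)
plan([(k+[0,0,.13],Q,-1)])
E
```

```text
9 [[2.3,1.1,-0.5,-1,-1,-10,-1],[2.1,1.4,-0.5,-1,-1,-10,-1],[1.8,1.8,-0.5,-1,-1,-10,-1],[1.5,2.1,-0.5,-1,-1,-10,-1],[1.1,2.3,-0.4,-1,-1,-10,-1],[0.6,2.5,-0.4,-1,-1,-10,-1],[0.2,2.6,-0.4,-1,0,-10,-1],[-0.2,2.5,-0.3,-1,-1,-10,-1],[-0.7,2.5,-0.3,-1,0,-9,-1]]
```

Call:
step_arm(
  steps=[
    [2.3,1.1,-0.5,-1,-1,-10,-1],
    [2.1,1.4,-0.5,-1,-1,-10,-1],
    [1.8,1.8,-0.5,-1,-1,-10,-1],
    [1.5,2.1,-0.5,-1,-1,-10,-1],
    [1.1,2.3,-0.4,-1,-1,-10,-1],
    [0.6,2.5,-0.4,-1,-1,-10,-1],
    [0.2,2.6,-0.4,-1,0,-10,-1],
    [-0.2,2.5,-0.3,-1,-1,-10,-1],
  ],
)

```text
clock: 47.4
tool_pos: [0.6317, 0.2204, 0.2267]
eef_rot: [0.133, 0.991, -0.005, -0.004]
contact_force: [-0.8, -0.8, -0.7]
opening: 0.997
finger_force: 0.0
```

Call:
step_arm(
  steps=[
    [-0.7,2.5,-0.3,-1,0,-9,-1],
    [0,0,0,0,0,0,-1],
    [0,0,0,0,0,0,-1],
    [0,0,0,0,0,0,-1],
    [0,0,0,0,0,0,-1],
  ],
)

```text
clock: 48.02
tool_pos: [0.6444, 0.2417, 0.2286]
eef_rot: [0.058, 0.998, 0.004, -0.004]
contact_force: [-0.1, -0.9, 0.3]
opening: 1.002
finger_force: 0.0
```

```bash
python3 - <<'E'
from p import *
from plant import r
s=sidecheck();t=look()
a=cv2.resize(s["pixels"][100:384,80:420,::-1],(600,500));b=cv2.resize(t["pixels"][95:290,90:290,::-1],None,fx=2,fy=2)
cv2.imwrite("pics/a.png",a)
k=np.array([.646,.242,.099]);Q=ori(83.8)
plan([(k+[0,0,.1],Q,-1),(k,Q,-1)])
E
```

```text
SIDE chute blob [286. 182.] 629 own 0.16 0.044
CHUTE [259. 141.] 870 own 0.13 0.0 world [0.749 0.02 ]
1 [[-0.2,0.0,3.0,0,-1,0,-1]]
2 [[0.0,0.0,5.0,0,0,0,-1],[0.1,-0.1,5.0,0,0,0,-1]]
```

View pics/a.png

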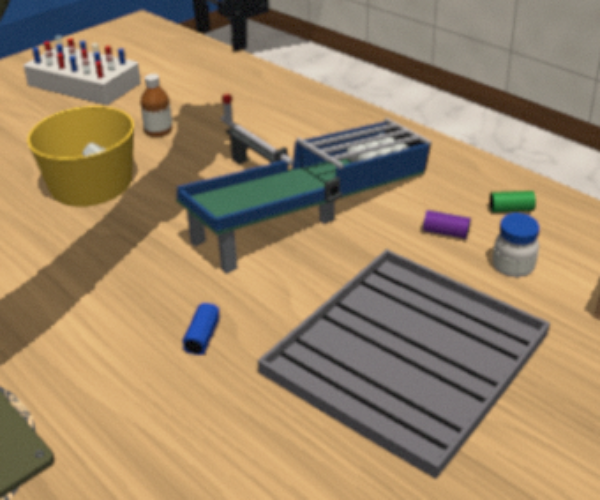

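The tray and open chute are empty, three sleeves are in the pen (crop (375,150)) and there are sleeves in the bin. Bottle and jar are in place. Now the bolt goes home.

Call:
step_arm(
  steps=[
    [-0.2,0,3,0,-1,0,-1],
    [0,0,5,0,0,0,-1],
    [0,0,5,0,0,0,-1],
    [0,0,0,0,0,0,1],
    [0,0,0,0,0,0,1],
    [0,0,0,0,0,0,1],
    [0,0,0,0,0,0,1],
    [0,0,0,0,0,0,1],
  ],
  force=25,
)

```text
clock: 49.12
tool_pos: [0.6475, 0.2434, 0.0995]
eef_rot: [0.057, 0.998, 0.004, 0.005]
contact_force: [-0.3, -0.1, -0.2]
opening: 0.457
finger_force: 0.0
```

Call:
step_arm(
  steps=[
    [0,0,0,0,0,0,1],
    [0,0,0,0,0,0,1],
    [0,-2,0,0,0,0,1],
    [0,-2,0,0,0,0,1],
    [0,-2,0,0,0,0,1],
    [0,-2,0,0,0,0,1],
    [0,-1.5,0,0,0,0,1],
    [0,0,0,0,0,0,1],
  ],
)

```text
clock: 50.12
tool_pos: [0.6357, 0.1442, 0.0986]
eef_rot: [0.059, 0.998, 0.002, 0.004]
contact_force: [-4.5, -2.5, 9.3]
opening: 0.164
finger_force: 24.2
```

Call:
step_arm(
  steps=[
    [0,-0.5,0,0,0,0,1],
    [0,-0.5,0,0,0,0,1],
    [0,0,0,0,0,0,1],
  ],
)

```text
clock: 50.5
tool_pos: [0.635, 0.1375, 0.0987]
eef_rot: [0.058, 0.998, 0.004, 0.005]
contact_force: [-2.6, 2.4, 7.7]
opening: 0.165
finger_force: 24.3
```

Call:
step_arm(
  steps=[
    [0,-0.4,0,0,0,0,1],
    [0,0,0,0,0,0,1],
  ],
)

```text
clock: 50.75
tool_pos: [0.635, 0.1374, 0.0988]
eef_rot: [0.057, 0.998, 0.007, 0.005]
contact_force: [-0.9, 8.5, 3.3]
opening: 0.163
finger_force: 24.5
```

Call:
step_arm(
  steps=[
    [0,-0.4,0,0,0,0,1],
    [0,0,0,0,0,0,1],
  ],
)

```text
clock: 51.0
tool_pos: [0.635, 0.1374, 0.0988]
eef_rot: [0.056, 0.998, 0.01, 0.006]
contact_force: [1.9, 14.1, -1.5]
opening: 0.161
finger_force: 24.6
```

Call:
step_arm(
  steps=[
    [0,-0.4,0,0,0,0,1],
    [0,0,0,0,0,0,1],
  ],
)

```text
clock: 51.25
tool_pos: [0.635, 0.1373, 0.0989]
eef_rot: [0.054, 0.998, 0.013, 0.007]
contact_force: [4.2, 20.4, -4.1]
opening: 0.166
finger_force: 24.8
```

It's at the stop (105 mm travel, force rising). Release, retreat and verify.

Call:
step_arm(
  steps=[
    [0,1.0,0,0,0,0,1],
    [0,0,0,0,0,0,-1],
    [0,0,0,0,0,0,-1],
    [0,0,0,0,0,0,-1],
    [0,0,0,0,0,0,-1],
    [0,0,-4,0,0,0,-1],
    [0,0,-5,0,0,0,-1],
    [0,0,-4,0,0,0,-1],
  ],
)

```text
clock: 52.25
tool_pos: [0.6339, 0.1359, 0.2295]
eef_rot: [0.057, 0.998, 0.004, 0.005]
contact_force: [0.4, 0.7, 0.0]
opening: 0.936
finger_force: 0.0
```

Call:
step_arm(
  steps=[
    [0,6,0,0,0,0,-1],
    [0,6,0,0,0,0,-1],
    [3,4,0,0,0,0,-1],
    [4,3,0,0,0,0,-1],
    [0,0,0,0,0,0,-1],
  ],
)

```text
clock: 52.88
tool_pos: [0.5813, 0.3379, 0.2291]
eef_rot: [0.052, 0.999, 0.005, 0.003]
contact_force: [0.3, -0.9, -0.2]
opening: 1.002
finger_force: 0.0
```

```bash
python3 - <<'E'
from p import *
from plant import r
s=r.snapshot("top");t=s["pixels"][...,::-1]
S=r.snapshot("side")
a,b=hsv(s),hsv(S)
f=lambda H:[c[0] for c in blobs(((H[...,0]<8)|(H[...,0]>172))&(H[...,1]>150)&(H[...,2]>90),8)]
k1=[c for c in f(a) if 150<c[0]<230];k2=[c for c in f(b) if 180<c[0]<280 and c[1]>140]
print(k1,k2); 
if k1 and k2: print(tri(s,k1[0],S,k2[0]))
cv2.imwrite("pics/fin.png",np.hstack([cv2.resize(t[95:295,90:290],(400,400)),cv2.resize(S["pixels"][110:260,90:340,::-1],(400,400))]))
print(r.get_state()["tool_pos"])
E
```

```text
[array([215.15625, 179.3125 ])] [array([229.72, 168.72])]
(array([0.63401162, 0.13641123, 0.10968816]), np.float64(0.0015024814523710102))
[0.5858105  0.33256701 0.22859084]
```

View pics/fin.png

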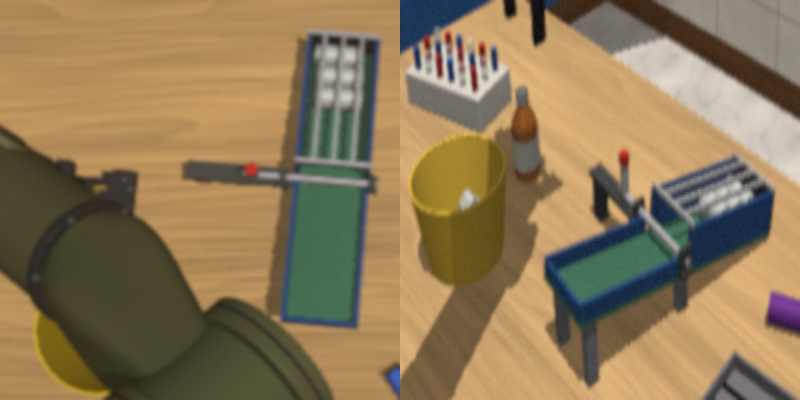

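Three sleeves sit in the pen at (325–350, 55–100). The bolt lies across the mouth with its tip in the keeper at (372,183), and the open chute is clear. Handing in.

```bash
python3 -c "
from plant import r
print(r.finish_job())"
```

```text
the job is handed in; nothing more can be done
None
```

I handed the job in at about 53 s with all six sleeves tried: the three true ones are in the pen, the bolt is fully home in its keeper, and the bottle and jar were not touched. The three crushed sleeves were released into the yellow bin, though I didn't count them there at the end.

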